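Roll a wet lacquer box under the curing arch and back on a tilting track

ROBOT

A 6-joint arm with a two-finger parallel gripper is mounted at the origin on the work surface. World frame = base frame: x ahead of the robot, y to its left, z up, the work surface at z = 0. Lengths are in m, angles in rad, forces in N, time in s.
With the tool pointing down it reaches from about 0.3 to 0.875 m from the base axis. Payload 6.4 kg.
Tool frame: the origin (TCP) lies midway between the tips of the shut fingers; the grasp point (between the pads) lies 19 mm behind it; z points along the fingers, y is the line along which they close (so a half turn about z gives the same grasp; the last joint's range is limited). The gripper opens to 85 mm and grips with 20 to 120 N. Pads are 22 mm wide; open, the fingers measure 114 mm over their backs; the gripper's body (76 mm by 85 mm) begins 54 mm behind the grasp point. The pads swing forward as they close: fully open they stand 13 mm farther back than shut.
Start: joints at [-1.377, 0.181, 1.607, -0, 1.354, -0.206], TCP at [0.224, -0.53, 0.231] pointing down, gripper open.
Joint ranges: [-2.99, 2.99], [-0.89, 2.07], [0.3, 2.58], [-1.14, 4.28], [0, 2.63], [-3.12, 3.12]. Speed limits (rad/s): [2.57, 2.57, 3.01, 3.14, 3.14, 3.14].

INTERFACE

Orientations are given as a unit quaternion [w, x, y, z].
In Python, from bench import ctrl, vision, workorder gives the robot as it stands. The module is installed in compiled form; this text tells all that it offers.
- The arm moves only by the tool servo_tool, never from a script. Its argument "steps" is a list of rows, each an object of numbers: "dx", "dy", "dz": the shift along the world's x, y, z as a fraction of full scale; "wx", "wy", "wz": the turn, a rotation vector about the world's x, y, z as a fraction of full scale. A call has exactly 5 rows; each row is the pose to reach, as a shift and turn from the pose commanded when the call began, turning the shorter way round; what a row does not reach only later rows make up. Full scale, the value 1, is 100 mm for a shift and pi rad for a turn. A row lasts 1/12 s, in which the tool goes at most 41.7 mm and 7.16 degrees, less where a joint would pass 70% of its speed; a pose out of reach is approached as far as the arm can. A call with a number of a shift or a turn outside -1 to 1 is refused whole. A call with a gripper value outside its range is refused whole. "jaw" is the opening, from 0 (shut) to 1 (fully open), set as the call begins (left out, the last holds). The fingers move at their own pace and stop on an object; the grip force is fixed at half the most. Time passes only in rows, so rows that repeat a pose let the fingers close, or fill a call up. It gives the time, the measured TCP pose, the force, the opening and the grip force at its end, in the units of the state.
- ctrl.get_obs(): the state, without advancing time (a new reading comes with each control period).
- vision.camera(name): name is "side" or "top"; returns a dict with "frame" (480x640x3 uint8, red, green, blue), "vfov" (degrees; the focal length in pixels is half the picture's height over the tangent of half this angle, whatever the lens; pixels are square), "cx", "cy" (the principal point, pixels), "camera_from_world" (4x4, takes a point from world to camera coordinates). Camera axes: x right, y up, looking along -z (the intrinsics and any distortion apply to the point x, -y, -z); pixel columns grow to the right and rows downward; lengths in m; the calibration is good to about 2 mm. A picture is of the moment at which its call begins. There is no depth.
- workorder.hand_in(): hands the job in; it is judged then, once.
The state is a dict: "time_s": time; "q": joint angles; "dq": joint speeds; "joint_efforts": joint torques, N m; "eef_pos": TCP position; "eef_rot": TCP orientation; "wrist_force": force on the tool from outside, world axes, zero at the start; "torque": the same for the moment, N m; "opening": opening from 0.0 (shut) to 1.0 (fully open); "grasp_force": force on a finger pad.
Only numpy, scipy, OpenCV 4.12 (cv2) and the standard library are available. Lean on these libraries where they do the work, as an engineer would, in place of code of your own. Each camera call takes 0.05 s, during which the arm holds its last target. There are 200 camera calls.

TASK

Lift the wooden handle of the tilting track so that the freshly lacquered round box rolls slowly on its arbor (well under 15 cm/s all the time) until its axis is right under the curing arch, and balance it there at rest for 5 seconds without a break. Then let it roll back just as slowly to the stop at the handle end, set the track down gently on its rest and let go. Never touch the lacquer box with the gripper or arm, never let it run to the stop at the hinge end, and leave everything else on the table where it stands.

Things in the scene. Friction and masses are not known exactly. Their poses are not given: they have to be found in the camera images.
- stand: Grey steel base plate of the curing stand, 200 x 420 mm, 12 mm thick, fixed to the table at some yaw. Origin on the table, z up. The track runs along its y axis: hinge at the +y end (y = +0.200 m, 0.095 m above the table, axis parallel to x), handle at the -y end. Two hinge cheeks 120 mm tall stand at x = +-92 mm.
- track (a joint): Tilt of the track, rad: 0 = level; positive = handle end raised, the box rolls away from the handle towards the hinge; negative = handle end lowered, it rolls towards the handle. Stops at -0.10 (down on its rubber rest, as at the start) and +0.10. The hinge is free: let go, the track falls to -0.10. Two slotted aluminium rails 374 mm long, open between; 0.7 kg; the handle takes 4 to 8 N.
- track_axle (a point): Fixed point on the hinge axis, midway between the rails, level with their running face. Its axes turn with the track: -y along the rails to the handle, z normal to them. s = distance from here along the rails. Rubber stops for the arbor's wheels have faces at s = 50 mm (hinge end) and 320 mm (handle end), so the box's axis can go from s = 65 to 305 mm.
- track_grip (a point): Middle of the wooden handle, on its axis: a round bar along the rails' direction, 24 mm thick, 120 mm long (s = 395 to 515 mm); this point at s = 455 mm, 4 mm below the running face; 46 mm over the table with the track down, 91 mm when level. Axes turn with the track: y along the bar, x across it. Pinch it from above across x; the bar can turn between the pads as it tilts.
- lacquer_box: Black round box, red bands, gold dots, 90 mm across, 80 mm long, crosswise on an arbor whose two wheels (radius 15 mm) roll captive in the rails. About 0.60 kg, inertia about its axis 5.6e-4 kg m2: gains 1.9 m/s2 per rad of tilt; on level rails it hardly slows. Origin mid-arbor, 15 mm above the running face; x along the arbor, y and z turn as it rolls. Starts at rest at s = 305 mm.
- arch_mark (a point): The curing mark: in the mid-plane of the curing arch, midway between its legs, 117 mm above the table. The arch is a fixed aluminium hoop with LED bars, 284 mm wide, 242 mm tall, 26 mm thick, square across the track at s = 120 to 215 mm; the box passes freely through. Axes: y along the track as the stand's y, z up. Under the arch = the box's axis has the same y, within 15 mm.
- water_bottle: Bystander, loose: clear plastic bottle, blue cap, 66 mm across, 200 mm tall. Origin at the centre of its underside. Not to be moved.
- teal_jar: Bystander, loose: teal jar with a lid, 86 mm across, 100 mm tall. Origin at the centre of its underside. Not to be moved.
- white_cup: Bystander, loose: open white plastic cup, 68 mm across, 68 mm tall. Origin at the centre of its underside. Not to be moved.
- yellow_pot: Bystander, loose: white pigment pot with a yellow lid, 54 mm across, 62 mm tall. Origin at the centre of its underside. Not to be moved.
- red_pot: Bystander, loose: white pigment pot with a dark red lid, 54 mm across, 62 mm tall. Origin at the centre of its underside. Not to be moved.
- black_bowl: Bystander, loose: black lacquer bowl, 124 mm across, 55 mm tall. Origin at the centre of its underside. Not to be moved.
- red_bowl: Bystander, loose: dark red lacquer bowl, 112 mm across, 52 mm tall. Origin at the centre of its underside. Not to be moved.
- whetstone: Bystander, loose: grey stone block, 150 x 55 x 30 mm, lying flat. Origin at the centre of its underside. Not to be moved.

How it is judged:
By the outcome, as a careful person would: the job done as asked, in the order asked, and still so for the second after the job is handed in, with the robot touching nothing.
It also fails if it takes over 61 s, if anything falls off the work surface, if the arm or the gripper's body presses on something with over 40 N, if the wrist force passes 120 N, or if a joint passes its speed limit or range.

## Working session

There is one attempt and no reset: what is moved stays moved. The work goes in short steps, Python scripts to look and compute and a tool call to move; the robot and the scene stay as the last step left them, time stands still between calls to the robot, and variables do not carry over. Pictures are saved under pics/ and viewed, at most 10 in all, crops included, and the job is handed in when it is done.

Besides the shell and the picture viewer there is one more tool, called after ">>>" as name(argument=value, ...), one argument or row to a line, values as JSON. servo_tool: Moves the arm, as the interface text tells. Its arguments: {"type":"object","properties":{"steps":{"type":"array","items":{"type":"object","properties":{"dx":{"type":"number"},"dy":{"type":"number"},"dz":{"type":"number"},"wx":{"type":"number"},"wy":{"type":"number"},"wz":{"type":"number"}}}},"jaw":{"type":"number"}},"required":["steps"]}

```bash
mkdir -p pics; cat > h.py <<'E'
from bench import ctrl, vision, workorder
import numpy as np, cv2
def cam(n):
    c=vision.camera(n); c['f']=240/np.tan(np.radians(c['vfov'])/2); return c
def proj(c,P):
    P=np.atleast_2d(P); M=np.array(c['camera_from_world']); p=P@M[:3,:3].T+M[:3,3]
    return np.c_[c['cx']+c['f']*p[:,0]/-p[:,2], c['cy']-c['f']*p[:,1]/-p[:,2]]
def ray(c,uv):
    M=np.array(c['camera_from_world']); R=M[:3,:3]; o=-R.T@M[:3,3]
    d=R.T@np.array([(uv[0]-c['cx'])/c['f'],-(uv[1]-c['cy'])/c['f'],-1]); return o,d
def atz(c,uv,z):
    o,d=ray(c,uv); return o+d*(z-o[2])/d[2]
E
python3 - <<'E'
from h import *
for n in('top','side'):
    c=cam(n); cv2.imwrite(f'pics/{n}0.png',c['frame'][:,:,::-1]); print(n,{k:v for k,v in c.items() if k!='frame'})
print(ctrl.get_obs())
E
```

```text
top {'vfov': 43.93066663506807, 'cx': 311.9790191443671, 'cy': 231.22212296482127, 'camera_from_world': array([[ 0.01052971, -0.99993772, -0.00369824, -0.03430139],
       [ 0.99138813,  0.00995674,  0.1305773 , -0.5769996 ],
       [-0.13053235, -0.00504133,  0.99143123, -1.71953758],
       [ 0.        ,  0.        ,  0.        ,  1.        ]]), 'f': np.float64(595.0571817486399)}
side {'vfov': 48.38513847843228, 'cx': 315.76021838483666, 'cy': 248.9423374541175, 'camera_from_world': array([[-0.99601815, -0.08836965,  0.01177502,  0.57675762],
       [ 0.06867387, -0.67630021,  0.73341797, -0.11511075],
       [-0.05684844,  0.73130625,  0.67967597, -1.2157326 ],
       [ 0.        ,  0.        ,  0.        ,  1.        ]]), 'f': np.float64(534.2095047114109)}
{'time_s': 0.1, 'q': array([-1.37728577e+00,  1.81468200e-01,  1.60793761e+00,  1.69744104e-05,
        1.35383159e+00, -2.06288191e-01]), 'dq': array([-0.00152703, -0.00039229, -0.00192211, -0.00101976,  0.00071079,
        0.00165119]), 'joint_efforts': array([ 2.71430526e-04, -4.45881200e+01, -3.52237809e+01, -2.89417512e-04,
        4.13343907e-03, -2.64866384e-05]), 'eef_pos': array([ 0.22373414, -0.52912217,  0.23045914]), 'eef_rot': array([-8.22302758e-04,  9.80086597e-01,  1.98568846e-01,  1.35405018e-05]), 'wrist_force': array([ 0.06280976, -0.10237096, -0.41256076]), 'torque': array([-0.06216003, -0.00915622,  0.00470972]), 'grasp_force': 0.0, 'opening': 0.9983002128594278}
```

View pics/top0.png

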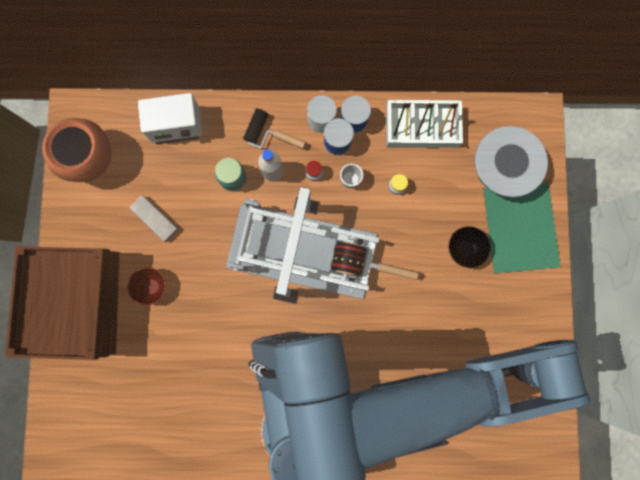

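View pics/side0.png

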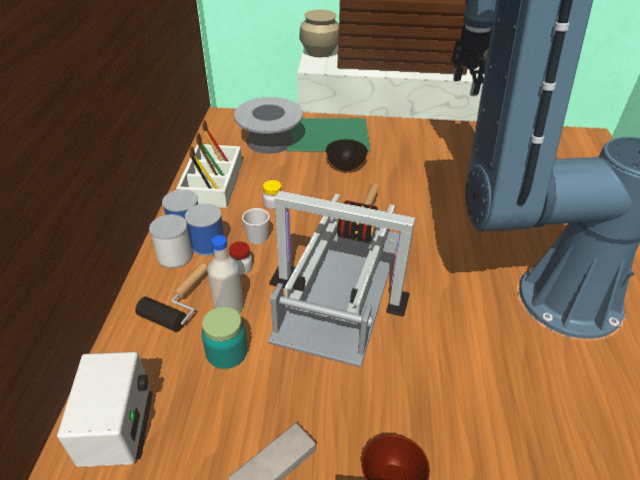

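```bash
python3 - <<'E'
import cv2
a=cv2.imread('pics/top0.png')[180:310,220:430]; cv2.imwrite('pics/topc.png',cv2.resize(a,None,fx=3.8,fy=3.8,interpolation=cv2.INTER_CUBIC))
a=cv2.imread('pics/side0.png')[180:360,260:425]; cv2.imwrite('pics/sidec.png',cv2.resize(a,None,fx=3.2,fy=3.2,interpolation=cv2.INTER_CUBIC))
E
```

```text
(no output)
```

View pics/topc.png

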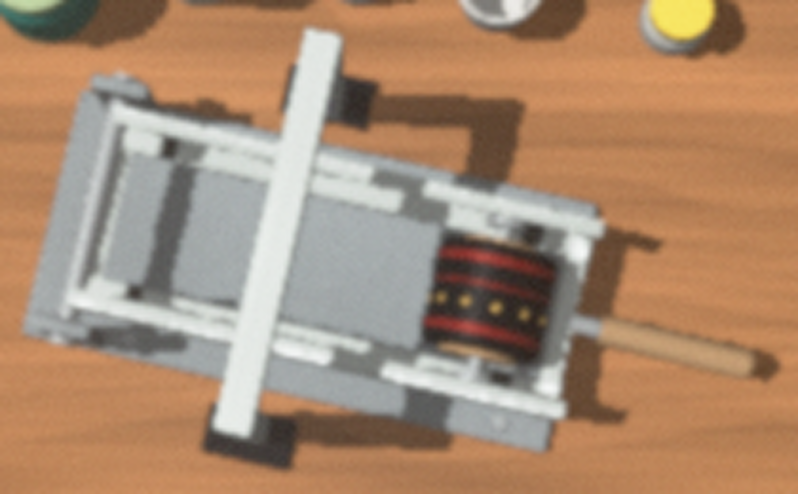

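View pics/sidec.png

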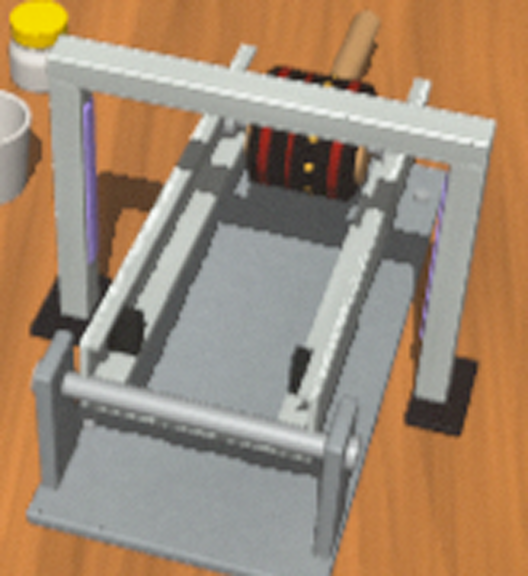

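```bash
cat > fit.py <<'E'
from h import *
from scipy.optimize import least_squares
ct,cs=cam('top'),cam('side')
T=lambda p:np.array(p)/3.8+[220,180]
S=lambda p:np.array(p)/3.2+[260,180]
def trk(s,h,th): # stand coords of track point (x=0)
    return [0,.2-s*np.cos(th)+h*-np.sin(th)*-1*-1, .095+s*np.sin(th)+h*np.cos(th)]
def W(p,P):
    c,s=np.cos(p[2]),np.sin(p[2]); P=np.array(P); return np.array([p[0]+c*P[0]-s*P[1],p[1]+s*P[0]+c*P[1],P[2]])
A='a'
F=[(ct,T((548,448)),(-.1,-.21,.012)),(ct,T((600,207)),(.1,-.21,.012)),(ct,T((25,333)),(-.1,.21,.012)),
(ct,T((306,30)),(.142,(A,.013),.242)),(ct,T((342,36)),(.142,(A,-.013),.242)),(ct,T((217,430)),(-.142,(A,.013),.242)),(ct,T((252,436)),(-.142,(A,-.013),.242)),
(ct,T((752,362)),trk(.513,-.004,-.1)),(cs,S((30,514)),(.1,.21,.012)),(cs,S((52,72)),(.142,(A,.013),.242)),(cs,S((490,155)),(-.142,(A,.013),.242)),
(cs,S((62,38)),(.142,(A,-.013),.242)),(cs,S((495,122)),(-.142,(A,-.013),.242))]
def res(p):
    r=[]
    for c,uv,P in F:
        P=[p[3]+v[1] if isinstance(v,tuple) else v for v in P]
        r.append(proj(c,W(p,P))[0]-uv)
    return np.array(r).ravel()
if __name__=='__main__':
    s=least_squares(res,[.5,-.0,-.2,.03],loss='soft_l1'); p=s.x
    print(p,'arch s',.2-p[3]); print(res(p).reshape(-1,2).round(1))
    np.save('p.npy',p)
    print('grip',W(p,trk(.455,-.004,-.1)),W(p,trk(.455,-.004,0)),'axis yaw',p[2])
    print('box',W(p,trk(.305,.015,-.1)))
E
python3 fit.py
```

```text
[ 0.51959583 -0.00051973 -0.21011185  0.02187256] arch s 0.1781274431196216
[[  0.2   2. ]
 [  0.4  -0.2]
 [ -0.4   1.1]
 [ -0.8  -0.2]
 [ -0.6   0.3]
 [ -1.8   0.3]
 [ -1.2   1. ]
 [-11.8  -1.6]
 [ -0.7  -2.5]
 [ -1.7  -5.4]
 [  0.2  -3.6]
 [ -0.5  -2.1]
 [  0.8  -1.4]]
grip [ 0.46680147 -0.2480791   0.04559578] [ 0.46641066 -0.24991167  0.091     ] axis yaw -0.21011184866452637
box [ 0.49832619 -0.10025574  0.07947587]
```

```bash
python3 - <<'E'
from fit import *
p=np.load('p.npy')
im=ct['frame'][:,:,::-1].copy(); js=cs['frame'][:,:,::-1].copy()
def crop(im,x,y,w,h,k): return cv2.resize(im[y:y+h,x:x+w],None,fx=k,fy=k,interpolation=cv2.INTER_CUBIC)
a=crop(im,220,180,210,130,3.8); b=crop(js,260,180,165,180,3.2)
L=[]
B=[(x,y,.012) for x,y in((.1,.21),(-.1,.21),(-.1,-.21),(.1,-.21),(.1,.21))]
L.append(B)
L.append([(x,p[3]+d,.242) for x,d in((.142,.013),(-.142,.013),(-.142,-.013),(.142,-.013),(.142,.013))])
L.append([(.142,p[3]+.013,.242),(.142,p[3]+.013,0)]);L.append([(-.142,p[3]+.013,.242),(-.142,p[3]+.013,0)])
L.append([(.092,.2,.012),(.092,.2,.12)]);L.append([(-.092,.2,.012),(-.092,.2,.12)]);L.append([(-.092,.2,.095),(.092,.2,.095)])
L.append([trk(.395,-.004,-.1),trk(.515,-.004,-.1)])
L.append([(.04,)+tuple(trk(.305,.015,-.1)[1:]),(-.04,)+tuple(trk(.305,.015,-.1)[1:])])
for l in L:
    for c,img,f,o in((ct,a,3.8,(220,180)),(cs,b,3.2,(260,180))):
        q=((proj(c,[W(p,v) for v in l])-o)*f).astype(int); cv2.polylines(img,[q],False,(0,255,0),1)
h=max(a.shape[0],b.shape[0])
cv2.imwrite('pics/ov.png',cv2.resize(np.hstack([cv2.copyMakeBorder(v,0,h-v.shape[0],0,0,0) for v in(a,b)]),(800,348),interpolation=cv2.INTER_AREA))
E
```

```text
(no output)
```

View pics/ov.png

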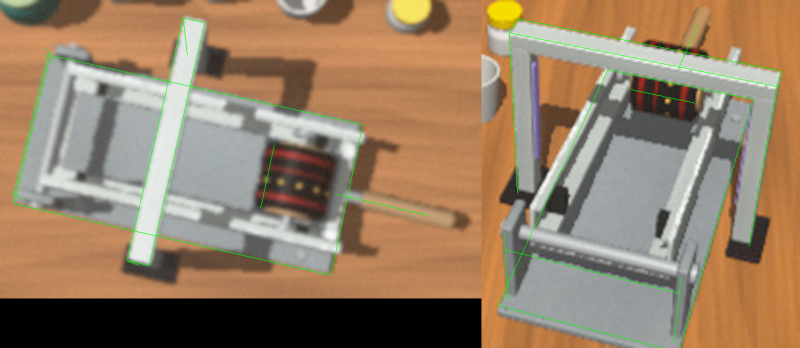

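```bash
cat > fit2.py <<'E'
import fit; from fit import *
def trk(s,h,th): return [0,.2-s*np.cos(th)+h*np.sin(th), .095+s*np.sin(th)+h*np.cos(th)]
G=[]
for c,uv,P in F:
    if abs(P[1]) ==.21 if not isinstance(P[1],tuple) else False: G.append((c,uv,P,1))
    elif isinstance(P[1],tuple): G.append((c,uv,P,0))
G+= [(ct,T((754,363)),trk(.515,-.004,-.1),0),(ct,T((600,327)),trk(.395,-.004,-.1),0),(ct,T((491,300)),trk(.305,.015,-.1),0),(ct,T((93,205)),[0,.2,.095],0),
 (cs,S((367,15)),trk(.515,-.004,-.1),0),(cs,S((210,407)),[0,.2,.095],0)]
def res(p):
    r=[]
    for c,uv,P,o in G:
        P=[p[3]+v[1] if isinstance(v,tuple) else v for v in P]; P[1]+=o*p[4]
        r.append(proj(c,W(p,P))[0]-uv)
    return np.array(r).ravel()
if __name__=='__main__':
    s=least_squares(res,[.5,-.0,-.2,.03,.03],loss='soft_l1'); p=s.x
    print(p,'arch s',.2-p[3]); print(res(p).reshape(-1,2).round(1)); np.save('p2.npy',p)
    print('grip',W(p,trk(.455,-.004,-.1)),W(p,trk(.455,-.004,0)))
    a=np.arctan2
E
python3 fit2.py
```

```text
[ 0.51295927 -0.03390861 -0.20409377  0.055656    0.0356196 ] arch s 0.14434399713828078
[[-0.   1.4]
 [-0.2 -0.9]
 [-0.8  1.4]
 [-1.  -0.3]
 [-0.8  0.2]
 [-1.4  0.4]
 [-0.7  1. ]
 [-0.6 -1.6]
 [-1.9 -5.2]
 [ 0.3 -3.9]
 [-0.7 -1.9]
 [ 0.8 -1.8]
 [-0.4  0. ]
 [ 0.5  0.5]
 [ 0.2  0.4]
 [ 0.7  2.3]
 [-0.7  0.6]
 [-3.7  0.5]]
grip [ 0.46181756 -0.28099912  0.04559578] [ 0.46127592 -0.2836161   0.091     ]
```

>>> servo_tool(
  steps=[
    {"dx": 0.16,"dy": 0.16,"dz": -0.04,"wz": 0.021},
    {"dx": 0.32,"dy": 0.32,"dz": -0.08,"wz": 0.042},
    {"dx": 0.48,"dy": 0.48,"dz": -0.12,"wz": 0.063},
    {"dx": 0.64,"dy": 0.64,"dz": -0.16,"wz": 0.084},
    {"dx": 0.8,"dy": 0.8,"dz": -0.2,"wz": 0.105},
  ],
  jaw=1,
)

```text
$.steps[0]: bad value
```

>>> servo_tool(
  steps=[
    {"dx": 0.16,"dy": 0.16,"dz": -0.04,"wz": 0.021},
    {"dx": 0.32,"dy": 0.32,"dz": -0.08,"wz": 0.042},
    {"dx": 0.48,"dy": 0.48,"dz": -0.12,"wz": 0.063},
    {"dx": 0.64,"dy": 0.64,"dz": -0.16,"wz": 0.084},
    {"dx": 0.8,"dy": 0.8,"dz": -0.2,"wz": 0.105},
  ],
)

```text
$.steps[0]: bad value
```

>>> servo_tool(
  steps=[
    {"dx": 0.18,"dy": 0.18,"dz": -0.1,"wz": 0.024},
    {"dx": 0.36,"dy": 0.36,"dz": -0.2,"wz": 0.048},
    {"dx": 0.54,"dy": 0.54,"dz": -0.3,"wz": 0.073},
    {"dx": 0.75,"dy": 0.73,"dz": -0.5,"wz": 0.098},
    {"dx": 0.75,"dy": 0.73,"dz": -0.5,"wz": 0.098},
  ],
)

```text
$.steps[0]: bad value
```

```bash
cat > st.py <<'E'
from h import *
o=ctrl.get_obs(); q=o['eef_rot']; w,x,y,z=q
ty=np.array([2*(x*y-w*z),1-2*(x*x+z*z)]); tz=[2*(x*z+w*y),2*(y*z-w*x),1-2*(x*x+y*y)]
print(round(o['time_s'],3),o['eef_pos'].round(4),'yang',np.arctan2(ty[1],ty[0]).round(4),np.round(tz,3),o['q'].round(3),o['wrist_force'].round(2),round(o['opening'],3),round(o['grasp_force'],1))
E
python3 st.py; python3 - <<'E'
from fit2 import *
p=np.load('p2.npy'); g=trk(.47,-.004,-.1); print('target',W(p,g),'yaw',p[2])
im=ct['frame'][:,:,::-1].copy(); cv2.imwrite('pics/t1.png',cv2.resize(im[150:330,220:480],None,fx=3,fy=3,interpolation=cv2.INTER_CUBIC))
E
```

```text
0.4 [ 0.2238 -0.5296  0.2311] yang -1.1711 [-0.  0. -1.] [-1.377  0.181  1.607  0.     1.354 -0.206] [ 0.13  0.37 -0.58] 1.001 0.0
target [ 0.45879256 -0.29561442  0.04409828] yaw -0.20409376797734374
```

View pics/t1.png

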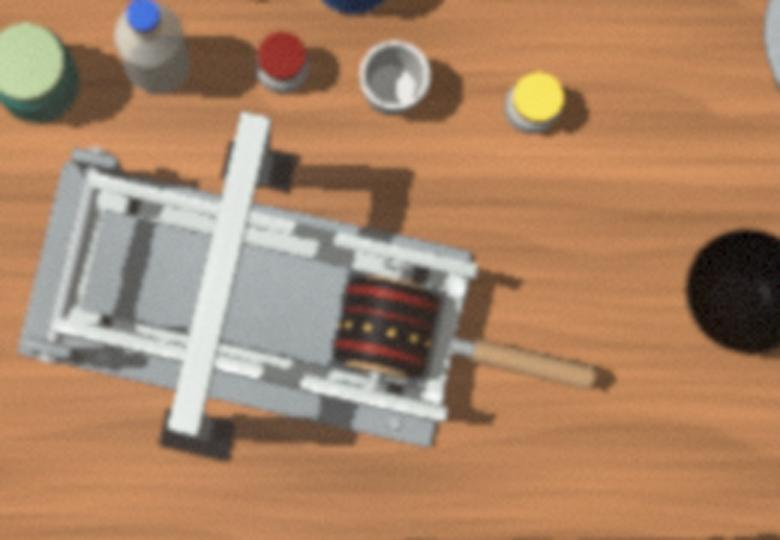

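The picture shows the scene unchanged, with the handle at about (480–595, 350–380) in the crop. The moves were refused, probably because each row needs all six fields.

>>> servo_tool(
  steps=[
    {"dx": 0.16,"dy": 0.16,"dz": -0.04,"wx": 0,"wy": 0,"wz": 0.021},
    {"dx": 0.32,"dy": 0.32,"dz": -0.08,"wx": 0,"wy": 0,"wz": 0.042},
    {"dx": 0.48,"dy": 0.48,"dz": -0.12,"wx": 0,"wy": 0,"wz": 0.063},
    {"dx": 0.64,"dy": 0.64,"dz": -0.16,"wx": 0,"wy": 0,"wz": 0.084},
    {"dx": 0.8,"dy": 0.8,"dz": -0.2,"wx": 0,"wy": 0,"wz": 0.105},
  ],
  jaw=1,
)

```text
time_s: 0.92
eef_pos: [0.3044, -0.449, 0.2112]
eef_rot: [0.0, 0.934, 0.358, 0.0]
wrist_force: [0.3, -0.6, 0.7]
opening: 1.0
grasp_force: 0.0
```

>>> servo_tool(
  steps=[
    {"dx": 0.16,"dy": 0.16,"dz": -0.04,"wx": 0,"wy": 0,"wz": 0.021},
    {"dx": 0.32,"dy": 0.32,"dz": -0.08,"wx": 0,"wy": 0,"wz": 0.042},
    {"dx": 0.48,"dy": 0.48,"dz": -0.12,"wx": 0,"wy": 0,"wz": 0.063},
    {"dx": 0.64,"dy": 0.64,"dz": -0.16,"wx": 0,"wy": 0,"wz": 0.084},
    {"dx": 0.8,"dy": 0.8,"dz": -0.2,"wx": 0,"wy": 0,"wz": 0.105},
  ],
)

```text
time_s: 1.33
eef_pos: [0.3846, -0.3689, 0.1913]
eef_rot: [0.0, 0.862, 0.507, 0.0]
wrist_force: [0.3, 0.9, -0.9]
opening: 0.998
grasp_force: 0.0
```

>>> servo_tool(
  steps=[
    {"dx": 0.18,"dy": 0.18,"dz": -0.1,"wx": 0,"wy": 0,"wz": 0.024},
    {"dx": 0.36,"dy": 0.36,"dz": -0.2,"wx": 0,"wy": 0,"wz": 0.048},
    {"dx": 0.54,"dy": 0.54,"dz": -0.3,"wx": 0,"wy": 0,"wz": 0.073},
    {"dx": 0.75,"dy": 0.73,"dz": -0.5,"wx": 0,"wy": 0,"wz": 0.098},
    {"dx": 0.75,"dy": 0.73,"dz": -0.5,"wx": 0,"wy": 0,"wz": 0.098},
  ],
)

```text
time_s: 1.75
eef_pos: [0.4599, -0.292, 0.138]
eef_rot: [-0.003, 0.773, 0.634, 0.001]
wrist_force: [-1.5, 1.0, 0.0]
opening: 0.999
grasp_force: 0.0
```

```bash
python3 st.py; python3 - <<'E'
from fit2 import *
# pixel values: box, shadow on plate, plate, arm visibility
f=ct['frame']
for u,v in((340,250),(348,262),(330,235),(268,240),(300,250),(335,190)): print((u,v),f[v,u])
cv2.imwrite('pics/t1.png',np.hstack([f[100:400,200:600],cs['frame'][80:380,200:600]])[:,:,::-1])
E
```

```text
1.75 [ 0.4599 -0.292   0.138 ] yang -0.1963 [-0.002  0.005 -1.   ] [-0.785  0.221  1.761  0.002  1.164 -0.589] [-1.55  0.96  0.04] 0.999 0.0
(340, 250) [53 45 44]
(348, 262) [71 63 54]
(330, 235) [125 127 123]
(268, 240) [133 138 138]
(300, 250) [168 176 176]
(335, 190) [189 134  92]
```

View pics/t1.png

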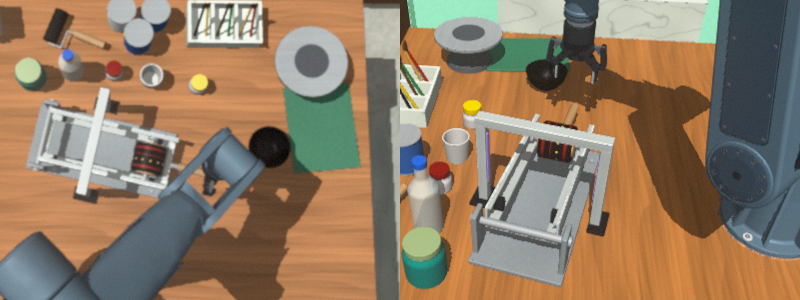

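Top view: the gripper is over the handle at about (210,185), clear of the bowl at (268,147). Side view: the fingers are directly above the handle, which is at about (575,112). Next I go down and grasp.

>>> servo_tool(
  steps=[
    {"dx": 0,"dy": 0.01,"dz": -0.2,"wx": 0,"wy": 0,"wz": 0},
    {"dx": 0,"dy": 0.01,"dz": -0.4,"wx": 0,"wy": 0,"wz": 0},
    {"dx": 0,"dy": 0.01,"dz": -0.6,"wx": 0,"wy": 0,"wz": 0},
    {"dx": 0,"dy": 0.01,"dz": -0.8,"wx": 0,"wy": 0,"wz": 0},
    {"dx": 0,"dy": 0.01,"dz": -0.9,"wx": 0,"wy": 0,"wz": 0},
  ],
)

```text
time_s: 2.27
eef_pos: [0.4576, -0.2961, 0.0499]
eef_rot: [-0.001, 0.776, 0.631, -0.0]
wrist_force: [-0.7, 0.1, 0.9]
opening: 1.003
grasp_force: 0.0
```

>>> servo_tool(
  steps=[
    {"dx": 0,"dy": 0,"dz": -0.1,"wx": 0,"wy": 0,"wz": 0},
    {"dx": 0,"dy": 0,"dz": -0.2,"wx": 0,"wy": 0,"wz": 0},
    {"dx": 0,"dy": 0,"dz": -0.26,"wx": 0,"wy": 0,"wz": 0},
    {"dx": 0,"dy": 0,"dz": -0.26,"wx": 0,"wy": 0,"wz": 0},
    {"dx": 0,"dy": 0,"dz": -0.26,"wx": 0,"wy": 0,"wz": 0},
  ],
)

```text
time_s: 2.68
eef_pos: [0.459, -0.2959, 0.0255]
eef_rot: [0.0, 0.775, 0.632, -0.0]
wrist_force: [-0.1, 0.3, -0.3]
opening: 1.002
grasp_force: 0.0
```

>>> servo_tool(
  steps=[
    {"dx": 0,"dy": 0,"dz": 0,"wx": 0,"wy": 0,"wz": 0},
    {"dx": 0,"dy": 0,"dz": 0,"wx": 0,"wy": 0,"wz": 0},
    {"dx": 0,"dy": 0,"dz": 0,"wx": 0,"wy": 0,"wz": 0},
    {"dx": 0,"dy": 0,"dz": 0,"wx": 0,"wy": 0,"wz": 0},
    {"dx": 0,"dy": 0,"dz": 0,"wx": 0,"wy": 0,"wz": 0},
  ],
  jaw=0.15,
)

```text
time_s: 3.1
eef_pos: [0.4585, -0.2956, 0.0256]
eef_rot: [-0.0, 0.775, 0.632, -0.0]
wrist_force: [-28.5, 3.8, 20.6]
opening: 0.297
grasp_force: 16.3
```

>>> servo_tool(
  steps=[
    {"dx": 0,"dy": 0,"dz": 0,"wx": 0,"wy": 0,"wz": 0},
    {"dx": 0,"dy": 0,"dz": 0,"wx": 0,"wy": 0,"wz": 0},
    {"dx": 0,"dy": 0,"dz": 0,"wx": 0,"wy": 0,"wz": 0},
    {"dx": 0,"dy": 0,"dz": 0,"wx": 0,"wy": 0,"wz": 0},
    {"dx": 0,"dy": 0,"dz": 0,"wx": 0,"wy": 0,"wz": 0},
  ],
)

```text
time_s: 3.52
eef_pos: [0.4571, -0.2952, 0.0257]
eef_rot: [-0.002, 0.775, 0.632, -0.001]
wrist_force: [-8.8, 1.7, 9.6]
opening: 0.259
grasp_force: 58.5
```

```bash
python3 st.py; cat > trk.py <<'E'
from fit2 import *
p=np.load('p2.npy'); 
S_=np.arange(.06,.31,.001)
def cyl(s,th):
    c=np.array(trk(s,.015,th)); a=np.linspace(0,2*np.pi,40)
    return np.array([W(p,c+[x,.045*np.cos(t),.045*np.sin(t)]) for x in(-.04,.04) for t in a])
def meas(c,th):
    f=c['frame'].astype(int); mx=f.max(2); r=f[:,:,0]-f[:,:,1:].max(2)
    m=((mx<85)|((r>35)&(mx<190)&(f[:,:,1]<75))).astype(np.uint8)
    cor=np.zeros(m.shape,np.uint8)
    # corridor: union of silhouettes
    hs=[cv2.convexHull(proj(c,cyl(s,th)).astype(np.float32)) for s in S_]
    best=[]
    for h in hs[::40]+[hs[-1]]: cv2.fillConvexPoly(cor,np.round(h).astype(int),1)
    m&=cor; tot=m.sum()
    for h in hs:
        k=np.zeros(m.shape,np.uint8); cv2.fillConvexPoly(k,np.round(h*16).astype(int),1,shift=4)
        i=(k&m).sum(); best.append(i/(k.sum()+tot-i))
    b=np.array(best); j=b.argmax(); sel=slice(max(0,j-8),j+9)
    w=np.clip(b[sel]-b[j]+.04,0,None)  # sub-step centroid of the peak
    return (S_[sel]*w).sum()/w.sum(), b[j], m
E
python3 - <<'E'
from trk import *
for n,c in(('top',ct),('side',cs)):
    s,b,m=meas(c,-.1); print(n,s,b,m.sum())
E
```

```text
3.517 [ 0.4571 -0.2952  0.0257] yang -0.2031 [-0.004  0.001 -1.   ] [-0.791  0.394  1.81  -0.002  0.941 -0.586] [-8.8   1.67  9.61] 0.259 58.5
top 0.30332649979552995 0.7774480712166172 786
side 0.2960993856575167 0.4413793103448276 835
```

>>> servo_tool(
  steps=[
    {"dx": -0.015,"dy": -0.003,"dz": 0.03,"wx": 0,"wy": 0,"wz": 0},
    {"dx": -0.016,"dy": -0.006,"dz": 0.08,"wx": 0,"wy": 0,"wz": 0},
    {"dx": -0.017,"dy": -0.01,"dz": 0.13,"wx": 0,"wy": 0,"wz": 0},
    {"dx": -0.018,"dy": -0.014,"dz": 0.19,"wx": 0,"wy": 0,"wz": 0},
    {"dx": -0.018,"dy": -0.017,"dz": 0.25,"wx": 0,"wy": 0,"wz": 0},
  ],
)

```text
time_s: 4.03
eef_pos: [0.4567, -0.2972, 0.0504]
eef_rot: [-0.0, 0.775, 0.632, -0.0]
wrist_force: [0.5, -0.8, -9.3]
opening: 0.265
grasp_force: 59.1
```

>>> servo_tool(
  steps=[
    {"dx": 0,"dy": -0.003,"dz": 0.05,"wx": 0,"wy": 0,"wz": 0},
    {"dx": 0,"dy": -0.006,"dz": 0.1,"wx": 0,"wy": 0,"wz": 0},
    {"dx": -0.001,"dy": -0.008,"dz": 0.14,"wx": 0,"wy": 0,"wz": 0},
    {"dx": -0.002,"dy": -0.009,"dz": 0.17,"wx": 0,"wy": 0,"wz": 0},
    {"dx": -0.002,"dy": -0.009,"dz": 0.19,"wx": 0,"wy": 0,"wz": 0},
  ],
)

```text
time_s: 4.45
eef_pos: [0.4566, -0.2976, 0.0694]
eef_rot: [-0.001, 0.775, 0.632, 0.0]
wrist_force: [0.9, 2.3, -9.7]
opening: 0.256
grasp_force: 59.1
```

>>> servo_tool(
  steps=[
    {"dx": 0,"dy": 0,"dz": 0.018,"wx": 0,"wy": 0,"wz": 0},
    {"dx": 0,"dy": 0,"dz": 0.036,"wx": 0,"wy": 0,"wz": 0},
    {"dx": 0,"dy": 0,"dz": 0.054,"wx": 0,"wy": 0,"wz": 0},
    {"dx": 0,"dy": 0,"dz": 0.072,"wx": 0,"wy": 0,"wz": 0},
    {"dx": 0,"dy": 0,"dz": 0.09,"wx": 0,"wy": 0,"wz": 0},
  ],
)

```text
time_s: 4.97
eef_pos: [0.4566, -0.2976, 0.0781]
eef_rot: [-0.001, 0.775, 0.632, 0.0]
wrist_force: [0.1, 4.7, -9.0]
opening: 0.262
grasp_force: 59.1
```

```bash
python3 m.py
```

```text
t 4.97 z 78.32 s 305.1 iou 0.77 | side 294.9 0.40 [-0.8  5.2 -8.9] [ 0.4566 -0.2976  0.0783]
```

>>> servo_tool(
  steps=[
    {"dx": 0,"dy": 0,"dz": 0,"wx": 0,"wy": 0,"wz": 0},
    {"dx": 0,"dy": 0,"dz": 0,"wx": 0,"wy": 0,"wz": 0},
    {"dx": 0,"dy": 0,"dz": 0,"wx": 0,"wy": 0,"wz": 0},
    {"dx": 0,"dy": 0,"dz": 0,"wx": 0,"wy": 0,"wz": 0},
    {"dx": 0,"dy": 0,"dz": 0,"wx": 0,"wy": 0,"wz": 0},
  ],
)

```text
time_s: 5.48
eef_pos: [0.4566, -0.2976, 0.0781]
eef_rot: [-0.001, 0.775, 0.632, 0.0]
wrist_force: [0.5, 4.2, -9.2]
opening: 0.261
grasp_force: 59.1
```

```bash
python3 m.py 3
```

```text
t 5.48 z 78.11 s 302.3 iou 0.76 | side 290.0 0.41 [ 0.5  5.  -8.3] [ 0.4566 -0.2976  0.0781]
now s 302.1 v -12.6 mm/s  z0 72.67 [-0.2  0.5 -0.2]
```

>>> servo_tool(
  steps=[
    {"dx": 0,"dy": 0,"dz": 0,"wx": 0,"wy": 0,"wz": 0},
    {"dx": 0,"dy": 0,"dz": 0,"wx": 0,"wy": 0,"wz": 0},
    {"dx": 0,"dy": 0,"dz": 0,"wx": 0,"wy": 0,"wz": 0},
    {"dx": 0,"dy": 0,"dz": 0,"wx": 0,"wy": 0,"wz": 0},
    {"dx": 0,"dy": 0,"dz": 0,"wx": 0,"wy": 0,"wz": 0},
  ],
)

```text
time_s: 6.0
eef_pos: [0.4566, -0.2976, 0.0781]
eef_rot: [-0.001, 0.775, 0.632, 0.0]
wrist_force: [1.1, 5.7, -8.8]
opening: 0.262
grasp_force: 59.1
```

```bash
python3 m.py 4
```

```text
t 6.00 z 78.11 s 296.1 iou 0.74 | side 285.2 0.42 [ 0.1  5.5 -8.6] [ 0.4566 -0.2976  0.0781]
now s 295.5 v -19.2 mm/s  z0 73.53 [-0.5  0.4  0.7 -0.6]
```

>>> servo_tool(
  steps=[
    {"dx": 0,"dy": 0,"dz": 0,"wx": 0,"wy": 0,"wz": 0},
    {"dx": 0,"dy": 0,"dz": 0,"wx": 0,"wy": 0,"wz": 0},
    {"dx": 0,"dy": 0,"dz": 0,"wx": 0,"wy": 0,"wz": 0},
    {"dx": 0,"dy": 0,"dz": 0,"wx": 0,"wy": 0,"wz": 0},
    {"dx": 0,"dy": 0,"dz": 0,"wx": 0,"wy": 0,"wz": 0},
  ],
)

```text
time_s: 6.52
eef_pos: [0.4566, -0.2976, 0.0781]
eef_rot: [-0.001, 0.775, 0.632, 0.0]
wrist_force: [0.2, 5.7, -8.2]
opening: 0.259
grasp_force: 59.1
```

```bash
python3 m.py 4
```

```text
t 6.52 z 78.13 s 285.5 iou 0.74 | side 273.5 0.42 [-0.6  5.9 -7.7] [ 0.4566 -0.2976  0.0781]
now s 285.0 v -27.0 mm/s  z0 73.53 [-0.6  0.7  0.4 -0.5]
```

>>> servo_tool(
  steps=[
    {"dx": 0,"dy": 0,"dz": -0.01,"wx": 0,"wy": 0,"wz": 0},
    {"dx": 0,"dy": 0,"dz": -0.02,"wx": 0,"wy": 0,"wz": 0},
    {"dx": 0,"dy": 0,"dz": -0.03,"wx": 0,"wy": 0,"wz": 0},
    {"dx": 0,"dy": 0,"dz": -0.04,"wx": 0,"wy": 0,"wz": 0},
    {"dx": 0,"dy": 0,"dz": -0.05,"wx": 0,"wy": 0,"wz": 0},
  ],
)

```text
time_s: 7.03
eef_pos: [0.4566, -0.2976, 0.0731]
eef_rot: [-0.001, 0.775, 0.632, 0.0]
wrist_force: [-0.4, 5.3, -8.3]
opening: 0.263
grasp_force: 59.2
```

```bash
python3 m.py 5
```

```text
t 7.03 z 73.04 s 271.4 iou 0.74 | side 218.6 0.48 [-0.6  4.9 -8.4] [ 0.4566 -0.2976  0.073 ]
now s 271.1 v -28.8 mm/s  z0 73.94 [-0.5  0.4  0.3  0.1 -0.3]
```

>>> servo_tool(
  steps=[
    {"dx": 0,"dy": 0,"dz": 0,"wx": 0,"wy": 0,"wz": 0},
    {"dx": 0,"dy": 0,"dz": 0,"wx": 0,"wy": 0,"wz": 0},
    {"dx": 0,"dy": 0,"dz": 0,"wx": 0,"wy": 0,"wz": 0},
    {"dx": 0,"dy": 0,"dz": 0,"wx": 0,"wy": 0,"wz": 0},
    {"dx": 0,"dy": 0,"dz": 0,"wx": 0,"wy": 0,"wz": 0},
  ],
)

```text
time_s: 7.55
eef_pos: [0.4566, -0.2976, 0.0732]
eef_rot: [-0.001, 0.775, 0.632, 0.0]
wrist_force: [-0.7, 6.4, -7.0]
opening: 0.26
grasp_force: 59.2
```

```bash
python3 m.py 6
```

```text
t 7.55 z 73.19 s 258.3 iou 0.75 | side 219.9 0.56 [-1.7  4.7 -7.9] [ 0.4566 -0.2976  0.0732]
now s 257.9 v -25.4 mm/s  z0 74.19 [-0.4  0.3  0.1  0.1  0.2 -0.3]
```

>>> servo_tool(
  steps=[
    {"dx": 0,"dy": 0,"dz": 0.004,"wx": 0,"wy": 0,"wz": 0},
    {"dx": 0,"dy": 0,"dz": 0.008,"wx": 0,"wy": 0,"wz": 0},
    {"dx": 0,"dy": 0,"dz": 0.008,"wx": 0,"wy": 0,"wz": 0},
    {"dx": 0,"dy": 0,"dz": 0.008,"wx": 0,"wy": 0,"wz": 0},
    {"dx": 0,"dy": 0,"dz": 0.008,"wx": 0,"wy": 0,"wz": 0},
  ],
)

```text
time_s: 8.07
eef_pos: [0.4566, -0.2976, 0.074]
eef_rot: [-0.001, 0.775, 0.632, 0.0]
wrist_force: [-0.6, 5.7, -7.6]
opening: 0.259
grasp_force: 59.2
```

```bash
python3 m.py 5
```

```text
t 8.07 z 74.04 s 246.5 iou 0.77 | side 209.8 0.61 [-0.5  5.9 -8.2] [ 0.4566 -0.2976  0.074 ]
now s 246.0 v -23.9 mm/s  z0 74.11 [-0.4  0.1  0.5  0.3 -0.5]
```

>>> servo_tool(
  steps=[
    {"dx": 0,"dy": 0,"dz": 0,"wx": 0,"wy": 0,"wz": 0},
    {"dx": 0,"dy": 0,"dz": 0,"wx": 0,"wy": 0,"wz": 0},
    {"dx": 0,"dy": 0,"dz": 0,"wx": 0,"wy": 0,"wz": 0},
    {"dx": 0,"dy": 0,"dz": 0,"wx": 0,"wy": 0,"wz": 0},
    {"dx": 0,"dy": 0,"dz": 0,"wx": 0,"wy": 0,"wz": 0},
  ],
)

```text
time_s: 8.58
eef_pos: [0.4566, -0.2976, 0.074]
eef_rot: [-0.001, 0.775, 0.632, 0.0]
wrist_force: [-0.1, 5.3, -7.7]
opening: 0.258
grasp_force: 59.2
```

```bash
python3 m.py 6
```

```text
t 8.58 z 74.02 s 235.9 iou 0.75 | side 200.9 0.67 [-0.3  5.3 -7.1] [ 0.4566 -0.2976  0.074 ]
now s 235.4 v -21.4 mm/s  z0 74.43 [-0.2 -0.1  0.3  0.3  0.2 -0.4]
```

>>> servo_tool(
  steps=[
    {"dx": 0,"dy": 0,"dz": 0,"wx": 0,"wy": 0,"wz": 0},
    {"dx": 0,"dy": 0,"dz": 0,"wx": 0,"wy": 0,"wz": 0},
    {"dx": 0,"dy": 0,"dz": 0,"wx": 0,"wy": 0,"wz": 0},
    {"dx": 0,"dy": 0,"dz": 0,"wx": 0,"wy": 0,"wz": 0},
    {"dx": 0,"dy": 0,"dz": 0,"wx": 0,"wy": 0,"wz": 0},
  ],
)

```text
time_s: 9.1
eef_pos: [0.4566, -0.2976, 0.0741]
eef_rot: [-0.001, 0.775, 0.632, 0.0]
wrist_force: [-0.7, 6.1, -8.3]
opening: 0.258
grasp_force: 59.2
```

```bash
python3 m.py 7; python3 -c "
import cv2;a=cv2.imread('last.png')[180:310,220:430];cv2.imwrite('pics/t9.png',cv2.resize(a,None,fx=3.8,fy=3.8,interpolation=2))"
```

```text
t 9.10 z 74.06 s 225.8 iou 0.79 | side 192.8 0.74 [-1.1  5.4 -6.9] [ 0.4566 -0.2976  0.0741]
now s 225.5 v -19.5 mm/s  z0 74.56 [-0.1 -0.2  0.1  0.2  0.3  0.  -0.3]
```

View pics/t9.png

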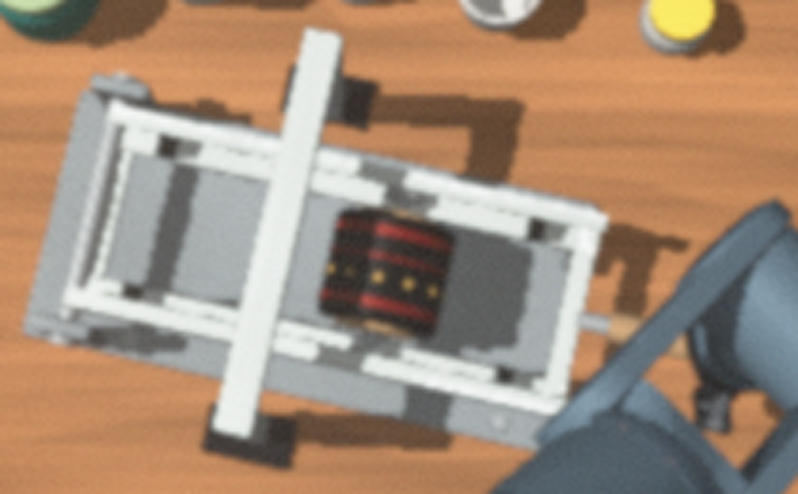

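Crop: the box is centred at about (388,272), mid-track and approaching the arch. I let it coast on.

>>> servo_tool(
  steps=[
    {"dx": 0,"dy": 0,"dz": 0,"wx": 0,"wy": 0,"wz": 0},
    {"dx": 0,"dy": 0,"dz": 0,"wx": 0,"wy": 0,"wz": 0},
    {"dx": 0,"dy": 0,"dz": 0,"wx": 0,"wy": 0,"wz": 0},
    {"dx": 0,"dy": 0,"dz": 0,"wx": 0,"wy": 0,"wz": 0},
    {"dx": 0,"dy": 0,"dz": 0,"wx": 0,"wy": 0,"wz": 0},
  ],
)

```text
time_s: 9.62
eef_pos: [0.4566, -0.2976, 0.0741]
eef_rot: [-0.001, 0.775, 0.632, 0.0]
wrist_force: [-0.2, 5.7, -7.5]
opening: 0.262
grasp_force: 59.2
```

>>> servo_tool(
  steps=[
    {"dx": 0,"dy": 0,"dz": 0,"wx": 0,"wy": 0,"wz": 0},
    {"dx": 0,"dy": 0,"dz": 0,"wx": 0,"wy": 0,"wz": 0},
    {"dx": 0,"dy": 0,"dz": 0,"wx": 0,"wy": 0,"wz": 0},
    {"dx": 0,"dy": 0,"dz": 0,"wx": 0,"wy": 0,"wz": 0},
    {"dx": 0,"dy": 0,"dz": 0,"wx": 0,"wy": 0,"wz": 0},
  ],
)

```text
time_s: 10.03
eef_pos: [0.4566, -0.2976, 0.0741]
eef_rot: [-0.001, 0.775, 0.632, 0.0]
wrist_force: [-0.4, 6.1, -7.4]
opening: 0.256
grasp_force: 59.2
```

```bash
Z0=.0745 python3 m.py 6
```

```text
t 10.03 z 74.11 s 208.8 iou 0.82 | side 191.6 0.77 [-1.3  4.7 -7.6] [ 0.4566 -0.2976  0.0741]
now s 208.8 v -17.1 mm/s  z0 74.62 [-0.1  0.   0.2 -0.  -0.1  0. ]
```

>>> servo_tool(
  steps=[
    {"dx": 0,"dy": 0,"dz": 0,"wx": 0,"wy": 0,"wz": 0},
    {"dx": 0,"dy": 0,"dz": 0,"wx": 0,"wy": 0,"wz": 0},
    {"dx": 0,"dy": 0,"dz": 0,"wx": 0,"wy": 0,"wz": 0},
    {"dx": 0,"dy": 0,"dz": 0,"wx": 0,"wy": 0,"wz": 0},
    {"dx": 0,"dy": 0,"dz": 0,"wx": 0,"wy": 0,"wz": 0},
  ],
)

```text
time_s: 10.55
eef_pos: [0.4566, -0.2976, 0.0741]
eef_rot: [-0.001, 0.775, 0.632, 0.0]
wrist_force: [0.1, 5.4, -7.9]
opening: 0.257
grasp_force: 59.2
```

>>> servo_tool(
  steps=[
    {"dx": 0,"dy": 0,"dz": 0,"wx": 0,"wy": 0,"wz": 0},
    {"dx": 0,"dy": 0,"dz": 0,"wx": 0,"wy": 0,"wz": 0},
    {"dx": 0,"dy": 0,"dz": 0,"wx": 0,"wy": 0,"wz": 0},
    {"dx": 0,"dy": 0,"dz": 0,"wx": 0,"wy": 0,"wz": 0},
    {"dx": 0,"dy": 0,"dz": 0,"wx": 0,"wy": 0,"wz": 0},
  ],
)

```text
time_s: 10.97
eef_pos: [0.4566, -0.2976, 0.0741]
eef_rot: [-0.001, 0.775, 0.632, 0.0]
wrist_force: [-0.5, 5.2, -6.9]
opening: 0.263
grasp_force: 59.2
```

```bash
Z0=.0745 python3 m.py 6
```

```text
t 10.97 z 74.10 s 196.2 iou 0.77 | side 185.2 0.80 [ 0.3  5.9 -7.1] [ 0.4566 -0.2976  0.0741]
now s 195.9 v -13.1 mm/s  z0 74.83 [ 0.2 -0.  -0.3 -0.3  0.7 -0.3]
```

>>> servo_tool(
  steps=[
    {"dx": 0,"dy": 0,"dz": 0.005,"wx": 0,"wy": 0,"wz": 0},
    {"dx": 0,"dy": 0,"dz": 0.005,"wx": 0,"wy": 0,"wz": 0},
    {"dx": 0,"dy": 0,"dz": 0.005,"wx": 0,"wy": 0,"wz": 0},
    {"dx": 0,"dy": 0,"dz": 0.005,"wx": 0,"wy": 0,"wz": 0},
    {"dx": 0,"dy": 0,"dz": 0.005,"wx": 0,"wy": 0,"wz": 0},
  ],
)

```text
time_s: 11.48
eef_pos: [0.4566, -0.2976, 0.0747]
eef_rot: [-0.001, 0.775, 0.632, 0.0]
wrist_force: [-1.6, 5.5, -6.1]
opening: 0.267
grasp_force: 59.3
```

>>> servo_tool(
  steps=[
    {"dx": 0,"dy": 0,"dz": 0,"wx": 0,"wy": 0,"wz": 0},
    {"dx": 0,"dy": 0,"dz": 0,"wx": 0,"wy": 0,"wz": 0},
    {"dx": 0,"dy": 0,"dz": 0,"wx": 0,"wy": 0,"wz": 0},
    {"dx": 0,"dy": 0,"dz": 0,"wx": 0,"wy": 0,"wz": 0},
    {"dx": 0,"dy": 0,"dz": 0,"wx": 0,"wy": 0,"wz": 0},
  ],
)

```text
time_s: 11.9
eef_pos: [0.4566, -0.2976, 0.0747]
eef_rot: [-0.001, 0.775, 0.632, 0.0]
wrist_force: [-0.5, 6.5, -6.8]
opening: 0.262
grasp_force: 59.3
```

```bash
Z0=.0747 python3 m.py 5
```

```text
t 11.90 z 74.65 s 190.7 iou 0.59 | side 171.7 0.79 [-1.4  6.1 -6.8] [ 0.4566 -0.2976  0.0747]
now s 190.2 v -5.4 mm/s  z0 75.51 [ 0.5 -0.7 -0.2  0.9 -0.4]
```

>>> servo_tool(
  steps=[
    {"dx": 0,"dy": 0,"dz": 0,"wx": 0,"wy": 0,"wz": 0},
    {"dx": 0,"dy": 0,"dz": 0,"wx": 0,"wy": 0,"wz": 0},
    {"dx": 0,"dy": 0,"dz": 0,"wx": 0,"wy": 0,"wz": 0},
    {"dx": 0,"dy": 0,"dz": 0,"wx": 0,"wy": 0,"wz": 0},
    {"dx": 0,"dy": 0,"dz": 0,"wx": 0,"wy": 0,"wz": 0},
  ],
)

```text
time_s: 12.42
eef_pos: [0.4566, -0.2976, 0.0747]
eef_rot: [-0.001, 0.775, 0.632, 0.0]
wrist_force: [-0.4, 7.0, -7.0]
opening: 0.258
grasp_force: 59.3
```

```bash
Z0=.0747 python3 m.py 5
```

```text
t 12.42 z 74.63 s 190.7 iou 0.52 | side 163.9 0.79 [-0.4  5.9 -7.4] [ 0.4566 -0.2976  0.0746]
now s 190.2 v -0.6 mm/s  z0 75.89 [ 0.2 -0.6  0.4  0.5 -0.5]
```

```bash
python3 - <<'E'
t=open('trk.py').read()
t=t.replace("    m&=cor; tot=m.sum()","""    ign=np.zeros(m.shape,np.uint8)
    for x0,x1,z0,z1 in((-.144,.144,.21,.244),(-.144,-.105,0,.244),(.105,.144,0,.244)):
        q=proj(c,[W(p,(x,p[3]+d,z)) for x in(x0,x1) for d in(-.014,.014) for z in(z0,z1)])
        cv2.fillConvexPoly(ign,np.round(cv2.convexHull(q.astype(np.float32))).astype(int),1)
    ign=1-cv2.dilate(ign,np.ones((3,3),np.uint8))
    m&=cor&ign; tot=m.sum()""").replace("shift=4)\n","shift=4); k&=ign\n")
open('trk.py','w').write(t)
m=open('m.py').read()
m=m.replace("cv2.imwrite('last.png'","cv2.imwrite('lasts.png',cs['frame'][:,:,::-1]); cv2.imwrite('last.png'"); open('m.py','w').write(m)
E
cat > chk.py <<'E'
E
Z0=.0745 python3 m.py
python3 - <<'E'
from h import *
a=cv2.imread('last.png')[190:300,225:400]; b=cv2.imread('lasts.png')[180:350,260:425]
f=lambda v,h:cv2.resize(v,(int(v.shape[1]*h/v.shape[0]),h),interpolation=2)
cv2.imwrite('pics/x1.png',np.hstack([f(a,300),f(b,300)]))
E
```

```text
t 12.52 z 74.69 s 168.2 iou 0.82 | side 162.6 0.80 [-0.6  6.2 -6.5] [ 0.4566 -0.2976  0.0747]
```

View pics/x1.png

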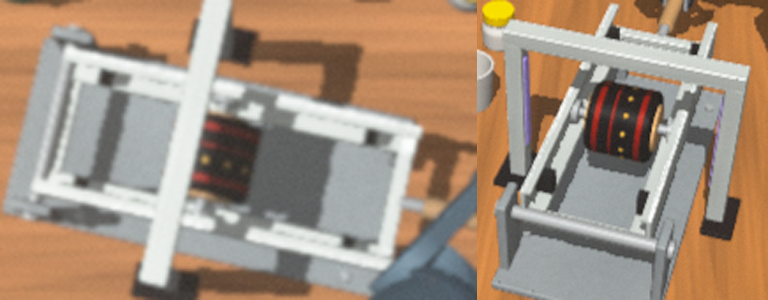

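Top crop: the box is half behind the arch beam, with its visible part at about (230,160). Side crop: the box is at (625,120), just short of the arch. The arch was hiding part of the box and biasing the tracker; I've fixed that, so I brake now.

```bash
python3 - <<'E'
import json
L=json.load(open('log.json')); L=[[t,z,None if 10.5<t<12.5 else s] for t,z,s in L]; json.dump(L,open('log.json','w'))
m=open('m.py').read()
m=m.replace("A=np.array(L[-N:]);","A=np.array(L[-N:],float); ok=~np.isnan(A[:,2]);").replace("-A[:,2])/.001,","-A[:,2])[ok]/.001,")
open('m.py','w').write(m)
E
```

>>> servo_tool(
  steps=[
    {"dx": 0,"dy": 0,"dz": -0.007,"wx": 0,"wy": 0,"wz": 0},
    {"dx": 0,"dy": 0,"dz": -0.013,"wx": 0,"wy": 0,"wz": 0},
    {"dx": 0,"dy": 0,"dz": -0.013,"wx": 0,"wy": 0,"wz": 0},
    {"dx": 0,"dy": 0,"dz": -0.013,"wx": 0,"wy": 0,"wz": 0},
    {"dx": 0,"dy": 0,"dz": -0.013,"wx": 0,"wy": 0,"wz": 0},
  ],
)

```text
time_s: 13.03
eef_pos: [0.4566, -0.2976, 0.0734]
eef_rot: [-0.001, 0.775, 0.632, 0.0]
wrist_force: [0.3, 6.0, -7.1]
opening: 0.262
grasp_force: 59.4
```

```bash
Z0=.0745 python3 m.py 8
```

```text
t 13.03 z 73.38 s 162.8 iou 0.82 | side 155.5 0.80 [-0.9  5.9 -7.1] [ 0.4566 -0.2976  0.0734]
now s 161.9 v -13.7 mm/s  z0 74.62 [ 0.3 -0.1 -0.5  1.2 -0.9]
```

>>> servo_tool(
  steps=[
    {"dx": 0,"dy": 0,"dz": 0,"wx": 0,"wy": 0,"wz": 0},
    {"dx": 0,"dy": 0,"dz": 0,"wx": 0,"wy": 0,"wz": 0},
    {"dx": 0,"dy": 0,"dz": 0,"wx": 0,"wy": 0,"wz": 0},
    {"dx": 0,"dy": 0,"dz": 0,"wx": 0,"wy": 0,"wz": 0},
    {"dx": 0,"dy": 0,"dz": 0,"wx": 0,"wy": 0,"wz": 0},
  ],
)

```text
time_s: 13.55
eef_pos: [0.4566, -0.2976, 0.0734]
eef_rot: [-0.001, 0.775, 0.632, 0.0]
wrist_force: [-0.4, 6.0, -6.5]
opening: 0.26
grasp_force: 59.4
```

```bash
Z0=.0745 python3 m.py 9
```

```text
t 13.55 z 73.39 s 157.1 iou 0.79 | side 149.3 0.80 [-0.5  6.  -5.7] [ 0.4566 -0.2976  0.0734]
now s 156.6 v -10.1 mm/s  z0 74.70 [ 0.5 -0.2 -0.9  1.4 -0.3 -0.6]
```

>>> servo_tool(
  steps=[
    {"dx": 0,"dy": 0,"dz": 0,"wx": 0,"wy": 0,"wz": 0},
    {"dx": 0,"dy": 0,"dz": 0,"wx": 0,"wy": 0,"wz": 0},
    {"dx": 0,"dy": 0,"dz": 0,"wx": 0,"wy": 0,"wz": 0},
    {"dx": 0,"dy": 0,"dz": 0,"wx": 0,"wy": 0,"wz": 0},
    {"dx": 0,"dy": 0,"dz": 0,"wx": 0,"wy": 0,"wz": 0},
  ],
)

```text
time_s: 14.07
eef_pos: [0.4566, -0.2976, 0.0734]
eef_rot: [-0.001, 0.775, 0.632, 0.0]
wrist_force: [-0.4, 6.7, -6.3]
opening: 0.261
grasp_force: 59.4
```

```bash
Z0=.0745 python3 m.py 4
```

```text
t 14.07 z 73.43 s 151.9 iou 0.76 | side 144.6 0.79 [-1.7  6.1 -6.9] [ 0.4566 -0.2976  0.0734]
now s 152.1 v -8.8 mm/s  z0 74.00 [ 0.2 -0.3 -0.2  0.2]
```

>>> servo_tool(
  steps=[
    {"dx": 0,"dy": 0,"dz": 0,"wx": 0,"wy": 0,"wz": 0},
    {"dx": 0,"dy": 0,"dz": 0,"wx": 0,"wy": 0,"wz": 0},
    {"dx": 0,"dy": 0,"dz": 0,"wx": 0,"wy": 0,"wz": 0},
    {"dx": 0,"dy": 0,"dz": 0,"wx": 0,"wy": 0,"wz": 0},
    {"dx": 0,"dy": 0,"dz": 0,"wx": 0,"wy": 0,"wz": 0},
  ],
)

```text
time_s: 14.58
eef_pos: [0.4566, -0.2976, 0.0734]
eef_rot: [-0.001, 0.775, 0.632, 0.0]
wrist_force: [-1.1, 6.0, -6.1]
opening: 0.26
grasp_force: 59.4
```

```bash
Z0=.0745 python3 m.py 5
```

```text
t 14.58 z 73.44 s 148.5 iou 0.78 | side 141.3 0.79 [-0.9  5.9 -6.1] [ 0.4566 -0.2976  0.0734]
now s 148.4 v -6.8 mm/s  z0 74.14 [ 0.3 -0.4 -0.2  0.4 -0.1]
```

>>> servo_tool(
  steps=[
    {"dx": 0,"dy": 0,"dz": 0,"wx": 0,"wy": 0,"wz": 0},
    {"dx": 0,"dy": 0,"dz": 0,"wx": 0,"wy": 0,"wz": 0},
    {"dx": 0,"dy": 0,"dz": 0,"wx": 0,"wy": 0,"wz": 0},
    {"dx": 0,"dy": 0,"dz": 0,"wx": 0,"wy": 0,"wz": 0},
    {"dx": 0,"dy": 0,"dz": 0,"wx": 0,"wy": 0,"wz": 0},
  ],
)

```text
time_s: 15.1
eef_pos: [0.4566, -0.2976, 0.0734]
eef_rot: [-0.001, 0.775, 0.632, 0.0]
wrist_force: [-1.4, 6.4, -5.7]
opening: 0.259
grasp_force: 59.4
```

```bash
Z0=.0745 python3 m.py 5
```

```text
t 15.10 z 73.40 s 146.1 iou 0.76 | side 138.8 0.79 [-0.7  6.  -5.4] [ 0.4566 -0.2976  0.0734]
now s 146.1 v -3.5 mm/s  z0 74.52 [ 0.1 -0.3  0.2 -0.  -0. ]
```

>>> servo_tool(
  steps=[
    {"dx": 0,"dy": 0,"dz": 0,"wx": 0,"wy": 0,"wz": 0},
    {"dx": 0,"dy": 0,"dz": 0,"wx": 0,"wy": 0,"wz": 0},
    {"dx": 0,"dy": 0,"dz": 0,"wx": 0,"wy": 0,"wz": 0},
    {"dx": 0,"dy": 0,"dz": 0,"wx": 0,"wy": 0,"wz": 0},
    {"dx": 0,"dy": 0,"dz": 0,"wx": 0,"wy": 0,"wz": 0},
  ],
)

```text
time_s: 15.62
eef_pos: [0.4566, -0.2976, 0.0734]
eef_rot: [-0.001, 0.775, 0.632, 0.0]
wrist_force: [-1.1, 5.2, -6.5]
opening: 0.257
grasp_force: 59.4
```

```bash
Z0=.0745 python3 m.py 5
```

```text
t 15.62 z 73.41 s 144.9 iou 0.76 | side 137.8 0.79 [-0.2  6.  -4.9] [ 0.4566 -0.2976  0.0734]
now s 144.9 v -0.9 mm/s  z0 74.60 [-0.1  0.2 -0.1 -0.1  0. ]
```

>>> servo_tool(
  steps=[
    {"dx": 0,"dy": 0,"dz": 0,"wx": 0,"wy": 0,"wz": 0},
    {"dx": 0,"dy": 0,"dz": 0,"wx": 0,"wy": 0,"wz": 0},
    {"dx": 0,"dy": 0,"dz": 0,"wx": 0,"wy": 0,"wz": 0},
    {"dx": 0,"dy": 0,"dz": 0,"wx": 0,"wy": 0,"wz": 0},
    {"dx": 0,"dy": 0,"dz": 0,"wx": 0,"wy": 0,"wz": 0},
  ],
)

```text
time_s: 16.13
eef_pos: [0.4566, -0.2976, 0.0734]
eef_rot: [-0.001, 0.775, 0.632, 0.0]
wrist_force: [-1.5, 6.5, -6.6]
opening: 0.256
grasp_force: 59.4
```

```bash
Z0=.0745 python3 m.py 5
```

```text
t 16.13 z 73.41 s 145.0 iou 0.77 | side 137.8 0.79 [-0.8  4.4 -5.9] [ 0.4566 -0.2976  0.0734]
now s 144.9 v 1.1 mm/s  z0 74.49 [ 0.  -0.1  0.   0.1 -0. ]
```

>>> servo_tool(
  steps=[
    {"dx": 0,"dy": 0,"dz": 0,"wx": 0,"wy": 0,"wz": 0},
    {"dx": 0,"dy": 0,"dz": 0,"wx": 0,"wy": 0,"wz": 0},
    {"dx": 0,"dy": 0,"dz": 0,"wx": 0,"wy": 0,"wz": 0},
    {"dx": 0,"dy": 0,"dz": 0,"wx": 0,"wy": 0,"wz": 0},
    {"dx": 0,"dy": 0,"dz": 0,"wx": 0,"wy": 0,"wz": 0},
  ],
)

```text
time_s: 16.65
eef_pos: [0.4566, -0.2976, 0.0734]
eef_rot: [-0.001, 0.775, 0.632, 0.0]
wrist_force: [-1.2, 6.1, -6.4]
opening: 0.258
grasp_force: 59.4
```

```bash
Z0=.0745 python3 m.py 5
```

```text
t 16.65 z 73.43 s 145.0 iou 0.77 | side 137.5 0.79 [-1.   5.9 -5.4] [ 0.4566 -0.2976  0.0734]
now s 145.2 v 2.1 mm/s  z0 74.28 [-0.   0.1  0.1 -0.4  0.2]
```

```bash
python3 - <<'E'
from fit2 import *
p=np.load('p2.npy')
for n,c,uv in(('side',cs,S((443,396))),('top',ct,T((252,437)))):
    q=atz(c,uv,.004)-[p[0],p[1],0]; co,si=np.cos(p[2]),np.sin(p[2])
    print(n,'pad stand x,s',co*q[0]+si*q[1], .2-(-si*q[0]+co*q[1]))
E
```

```text
side pad stand x,s -0.13980875165933537 0.13827954638060502
top pad stand x,s -0.13657815467892126 0.14667917629912236
```

>>> servo_tool(
  steps=[
    {"dx": 0,"dy": 0,"dz": 0,"wx": 0,"wy": 0,"wz": 0},
    {"dx": 0,"dy": 0,"dz": 0,"wx": 0,"wy": 0,"wz": 0},
    {"dx": 0,"dy": 0,"dz": 0,"wx": 0,"wy": 0,"wz": 0},
    {"dx": 0,"dy": 0,"dz": 0,"wx": 0,"wy": 0,"wz": 0},
    {"dx": 0,"dy": 0,"dz": 0,"wx": 0,"wy": 0,"wz": 0},
  ],
)

```text
time_s: 17.27
eef_pos: [0.4566, -0.2976, 0.0734]
eef_rot: [-0.001, 0.775, 0.632, 0.0]
wrist_force: [-1.3, 7.1, -5.1]
opening: 0.261
grasp_force: 59.4
```

```bash
Z0=.0745 python3 m.py
```

```text
t 17.27 z 73.40 s 144.9 iou 0.76 | side 137.4 0.80 [-0.8  5.9 -5.7] [ 0.4566 -0.2976  0.0734]
```

The box is at rest, and both views put it within 2 mm of the arch (top 144.9 vs 146.7 mm, side 137.4 vs 138.3 mm). I hold here.

>>> servo_tool(
  steps=[
    {"dx": 0,"dy": 0,"dz": 0,"wx": 0,"wy": 0,"wz": 0},
    {"dx": 0,"dy": 0,"dz": 0,"wx": 0,"wy": 0,"wz": 0},
    {"dx": 0,"dy": 0,"dz": 0,"wx": 0,"wy": 0,"wz": 0},
    {"dx": 0,"dy": 0,"dz": 0,"wx": 0,"wy": 0,"wz": 0},
    {"dx": 0,"dy": 0,"dz": 0,"wx": 0,"wy": 0,"wz": 0},
  ],
)

```text
time_s: 17.78
eef_pos: [0.4566, -0.2976, 0.0734]
eef_rot: [-0.001, 0.775, 0.632, 0.0]
wrist_force: [-1.0, 6.7, -5.9]
opening: 0.26
grasp_force: 59.4
```

>>> servo_tool(
  steps=[
    {"dx": 0,"dy": 0,"dz": 0,"wx": 0,"wy": 0,"wz": 0},
    {"dx": 0,"dy": 0,"dz": 0,"wx": 0,"wy": 0,"wz": 0},
    {"dx": 0,"dy": 0,"dz": 0,"wx": 0,"wy": 0,"wz": 0},
    {"dx": 0,"dy": 0,"dz": 0,"wx": 0,"wy": 0,"wz": 0},
    {"dx": 0,"dy": 0,"dz": 0,"wx": 0,"wy": 0,"wz": 0},
  ],
)

```text
time_s: 18.2
eef_pos: [0.4566, -0.2976, 0.0734]
eef_rot: [-0.001, 0.775, 0.632, 0.0]
wrist_force: [-1.3, 6.2, -5.5]
opening: 0.261
grasp_force: 59.4
```

>>> servo_tool(
  steps=[
    {"dx": 0,"dy": 0,"dz": 0,"wx": 0,"wy": 0,"wz": 0},
    {"dx": 0,"dy": 0,"dz": 0,"wx": 0,"wy": 0,"wz": 0},
    {"dx": 0,"dy": 0,"dz": 0,"wx": 0,"wy": 0,"wz": 0},
    {"dx": 0,"dy": 0,"dz": 0,"wx": 0,"wy": 0,"wz": 0},
    {"dx": 0,"dy": 0,"dz": 0,"wx": 0,"wy": 0,"wz": 0},
  ],
)

```text
time_s: 18.62
eef_pos: [0.4566, -0.2976, 0.0734]
eef_rot: [-0.001, 0.775, 0.632, 0.0]
wrist_force: [-0.9, 6.5, -6.7]
opening: 0.26
grasp_force: 59.4
```

>>> servo_tool(
  steps=[
    {"dx": 0,"dy": 0,"dz": 0,"wx": 0,"wy": 0,"wz": 0},
    {"dx": 0,"dy": 0,"dz": 0,"wx": 0,"wy": 0,"wz": 0},
    {"dx": 0,"dy": 0,"dz": 0,"wx": 0,"wy": 0,"wz": 0},
    {"dx": 0,"dy": 0,"dz": 0,"wx": 0,"wy": 0,"wz": 0},
    {"dx": 0,"dy": 0,"dz": 0,"wx": 0,"wy": 0,"wz": 0},
  ],
)

```text
time_s: 19.03
eef_pos: [0.4566, -0.2976, 0.0734]
eef_rot: [-0.001, 0.775, 0.632, 0.0]
wrist_force: [-1.5, 7.1, -6.1]
opening: 0.255
grasp_force: 59.4
```

```bash
Z0=.0745 python3 m.py
```

```text
t 19.03 z 73.42 s 144.9 iou 0.77 | side 137.7 0.79 [-0.7  5.9 -5.9] [ 0.4566 -0.2976  0.0734]
```

>>> servo_tool(
  steps=[
    {"dx": 0,"dy": 0,"dz": 0,"wx": 0,"wy": 0,"wz": 0},
    {"dx": 0,"dy": 0,"dz": 0,"wx": 0,"wy": 0,"wz": 0},
    {"dx": 0,"dy": 0,"dz": 0,"wx": 0,"wy": 0,"wz": 0},
    {"dx": 0,"dy": 0,"dz": 0,"wx": 0,"wy": 0,"wz": 0},
    {"dx": 0,"dy": 0,"dz": 0,"wx": 0,"wy": 0,"wz": 0},
  ],
)

```text
time_s: 19.55
eef_pos: [0.4566, -0.2976, 0.0734]
eef_rot: [-0.001, 0.775, 0.632, 0.0]
wrist_force: [-0.6, 6.2, -5.6]
opening: 0.261
grasp_force: 59.4
```

>>> servo_tool(
  steps=[
    {"dx": 0,"dy": 0,"dz": 0,"wx": 0,"wy": 0,"wz": 0},
    {"dx": 0,"dy": 0,"dz": 0,"wx": 0,"wy": 0,"wz": 0},
    {"dx": 0,"dy": 0,"dz": 0,"wx": 0,"wy": 0,"wz": 0},
    {"dx": 0,"dy": 0,"dz": 0,"wx": 0,"wy": 0,"wz": 0},
    {"dx": 0,"dy": 0,"dz": 0,"wx": 0,"wy": 0,"wz": 0},
  ],
)

```text
time_s: 19.97
eef_pos: [0.4566, -0.2976, 0.0734]
eef_rot: [-0.001, 0.775, 0.632, 0.0]
wrist_force: [-1.0, 5.7, -5.5]
opening: 0.261
grasp_force: 59.4
```

>>> servo_tool(
  steps=[
    {"dx": 0,"dy": 0,"dz": 0,"wx": 0,"wy": 0,"wz": 0},
    {"dx": 0,"dy": 0,"dz": 0,"wx": 0,"wy": 0,"wz": 0},
    {"dx": 0,"dy": 0,"dz": 0,"wx": 0,"wy": 0,"wz": 0},
    {"dx": 0,"dy": 0,"dz": 0,"wx": 0,"wy": 0,"wz": 0},
    {"dx": 0,"dy": 0,"dz": 0,"wx": 0,"wy": 0,"wz": 0},
  ],
)

```text
time_s: 20.38
eef_pos: [0.4566, -0.2976, 0.0734]
eef_rot: [-0.001, 0.775, 0.632, 0.0]
wrist_force: [-0.8, 6.6, -6.1]
opening: 0.261
grasp_force: 59.4
```

>>> servo_tool(
  steps=[
    {"dx": 0,"dy": 0,"dz": 0,"wx": 0,"wy": 0,"wz": 0},
    {"dx": 0,"dy": 0,"dz": 0,"wx": 0,"wy": 0,"wz": 0},
    {"dx": 0,"dy": 0,"dz": 0,"wx": 0,"wy": 0,"wz": 0},
    {"dx": 0,"dy": 0,"dz": 0,"wx": 0,"wy": 0,"wz": 0},
    {"dx": 0,"dy": 0,"dz": 0,"wx": 0,"wy": 0,"wz": 0},
  ],
)

```text
time_s: 20.8
eef_pos: [0.4566, -0.2976, 0.0734]
eef_rot: [-0.001, 0.775, 0.632, 0.0]
wrist_force: [-0.5, 6.2, -6.4]
opening: 0.262
grasp_force: 59.4
```

```bash
Z0=.0745 python3 m.py
```

```text
t 20.80 z 73.42 s 144.9 iou 0.78 | side 137.7 0.78 [-0.9  5.  -5. ] [ 0.4566 -0.2976  0.0734]
```

>>> servo_tool(
  steps=[
    {"dx": 0,"dy": 0,"dz": 0,"wx": 0,"wy": 0,"wz": 0},
    {"dx": 0,"dy": 0,"dz": 0,"wx": 0,"wy": 0,"wz": 0},
    {"dx": 0,"dy": 0,"dz": 0,"wx": 0,"wy": 0,"wz": 0},
    {"dx": 0,"dy": 0,"dz": 0,"wx": 0,"wy": 0,"wz": 0},
    {"dx": 0,"dy": 0,"dz": 0,"wx": 0,"wy": 0,"wz": 0},
  ],
)

```text
time_s: 21.32
eef_pos: [0.4566, -0.2976, 0.0734]
eef_rot: [-0.001, 0.775, 0.632, 0.0]
wrist_force: [-0.7, 6.2, -5.3]
opening: 0.263
grasp_force: 59.4
```

>>> servo_tool(
  steps=[
    {"dx": 0,"dy": 0,"dz": 0,"wx": 0,"wy": 0,"wz": 0},
    {"dx": 0,"dy": 0,"dz": 0,"wx": 0,"wy": 0,"wz": 0},
    {"dx": 0,"dy": 0,"dz": 0,"wx": 0,"wy": 0,"wz": 0},
    {"dx": 0,"dy": 0,"dz": 0,"wx": 0,"wy": 0,"wz": 0},
    {"dx": 0,"dy": 0,"dz": 0,"wx": 0,"wy": 0,"wz": 0},
  ],
)

```text
time_s: 21.73
eef_pos: [0.4566, -0.2976, 0.0734]
eef_rot: [-0.001, 0.775, 0.632, 0.0]
wrist_force: [-1.4, 6.6, -6.5]
opening: 0.258
grasp_force: 59.4
```

>>> servo_tool(
  steps=[
    {"dx": 0,"dy": 0,"dz": 0,"wx": 0,"wy": 0,"wz": 0},
    {"dx": 0,"dy": 0,"dz": 0,"wx": 0,"wy": 0,"wz": 0},
    {"dx": 0,"dy": 0,"dz": 0,"wx": 0,"wy": 0,"wz": 0},
    {"dx": 0,"dy": 0,"dz": 0,"wx": 0,"wy": 0,"wz": 0},
    {"dx": 0,"dy": 0,"dz": 0,"wx": 0,"wy": 0,"wz": 0},
  ],
)

```text
time_s: 22.15
eef_pos: [0.4566, -0.2976, 0.0734]
eef_rot: [-0.001, 0.775, 0.632, 0.0]
wrist_force: [-1.5, 5.6, -5.8]
opening: 0.257
grasp_force: 59.4
```

```bash
Z0=.0745 python3 m.py
```

```text
t 22.15 z 73.40 s 145.1 iou 0.78 | side 137.8 0.80 [-0.6  6.9 -5.7] [ 0.4566 -0.2976  0.0734]
```

>>> servo_tool(
  steps=[
    {"dx": 0,"dy": 0,"dz": 0,"wx": 0,"wy": 0,"wz": 0},
    {"dx": 0,"dy": 0,"dz": 0,"wx": 0,"wy": 0,"wz": 0},
    {"dx": 0,"dy": 0,"dz": 0,"wx": 0,"wy": 0,"wz": 0},
    {"dx": 0,"dy": 0,"dz": 0,"wx": 0,"wy": 0,"wz": 0},
    {"dx": 0,"dy": 0,"dz": 0,"wx": 0,"wy": 0,"wz": 0},
  ],
)

```text
time_s: 22.67
eef_pos: [0.4566, -0.2976, 0.0734]
eef_rot: [-0.001, 0.775, 0.632, 0.0]
wrist_force: [-0.7, 6.1, -5.6]
opening: 0.263
grasp_force: 59.4
```

>>> servo_tool(
  steps=[
    {"dx": 0,"dy": 0,"dz": -0.01,"wx": 0,"wy": 0,"wz": 0},
    {"dx": 0,"dy": 0,"dz": -0.02,"wx": 0,"wy": 0,"wz": 0},
    {"dx": 0,"dy": 0,"dz": -0.03,"wx": 0,"wy": 0,"wz": 0},
    {"dx": 0,"dy": 0,"dz": -0.04,"wx": 0,"wy": 0,"wz": 0},
    {"dx": 0,"dy": 0,"dz": -0.05,"wx": 0,"wy": 0,"wz": 0},
  ],
)

```text
time_s: 23.08
eef_pos: [0.4566, -0.2975, 0.0684]
eef_rot: [-0.001, 0.775, 0.632, 0.0]
wrist_force: [-0.7, 5.8, -5.5]
opening: 0.259
grasp_force: 59.5
```

>>> servo_tool(
  steps=[
    {"dx": 0,"dy": 0,"dz": 0,"wx": 0,"wy": 0,"wz": 0},
    {"dx": 0,"dy": 0,"dz": 0,"wx": 0,"wy": 0,"wz": 0},
    {"dx": 0,"dy": 0,"dz": 0,"wx": 0,"wy": 0,"wz": 0},
    {"dx": 0,"dy": 0,"dz": 0,"wx": 0,"wy": 0,"wz": 0},
    {"dx": 0,"dy": 0,"dz": 0,"wx": 0,"wy": 0,"wz": 0},
  ],
)

```text
time_s: 23.5
eef_pos: [0.4566, -0.2975, 0.0684]
eef_rot: [-0.001, 0.775, 0.632, 0.0]
wrist_force: [0.1, 6.8, -5.5]
opening: 0.258
grasp_force: 59.5
```

```bash
Z0=.0725 python3 m.py
```

```text
t 23.50 z 68.41 s 148.7 iou 0.78 | side 141.6 0.79 [-0.4  6.1 -5.5] [ 0.4566 -0.2975  0.0684]
```

>>> servo_tool(
  steps=[
    {"dx": 0,"dy": 0,"dz": 0,"wx": 0,"wy": 0,"wz": 0},
    {"dx": 0,"dy": 0,"dz": 0,"wx": 0,"wy": 0,"wz": 0},
    {"dx": 0,"dy": 0,"dz": 0,"wx": 0,"wy": 0,"wz": 0},
    {"dx": 0,"dy": 0,"dz": 0,"wx": 0,"wy": 0,"wz": 0},
    {"dx": 0,"dy": 0,"dz": 0,"wx": 0,"wy": 0,"wz": 0},
  ],
)

```text
time_s: 24.02
eef_pos: [0.4566, -0.2976, 0.0684]
eef_rot: [-0.001, 0.775, 0.632, 0.0]
wrist_force: [-1.5, 6.9, -6.4]
opening: 0.261
grasp_force: 59.5
```

```bash
Z0=.0725 python3 m.py 2
```

```text
t 24.02 z 68.43 s 157.3 iou 0.79 | side 151.2 0.79 [-0.8  6.4 -6.2] [ 0.4566 -0.2975  0.0684]
now s 157.3 v 20.7 mm/s  z0 72.50 [0. 0.]
```

>>> servo_tool(
  steps=[
    {"dx": 0,"dy": 0,"dz": 0,"wx": 0,"wy": 0,"wz": 0},
    {"dx": 0,"dy": 0,"dz": 0,"wx": 0,"wy": 0,"wz": 0},
    {"dx": 0,"dy": 0,"dz": 0,"wx": 0,"wy": 0,"wz": 0},
    {"dx": 0,"dy": 0,"dz": 0,"wx": 0,"wy": 0,"wz": 0},
    {"dx": 0,"dy": 0,"dz": 0,"wx": 0,"wy": 0,"wz": 0},
  ],
)

```text
time_s: 24.53
eef_pos: [0.4567, -0.2975, 0.0684]
eef_rot: [-0.001, 0.775, 0.632, 0.0]
wrist_force: [-0.9, 6.4, -6.0]
opening: 0.261
grasp_force: 59.5
```

```bash
Z0=.0725 python3 m.py 3
```

```text
t 24.53 z 68.38 s 168.1 iou 0.82 | side 164.2 0.80 [-0.8  6.  -5.9] [ 0.4566 -0.2975  0.0684]
now s 168.4 v 26.7 mm/s  z0 72.20 [ 0.3 -0.6  0.3]
```

>>> servo_tool(
  steps=[
    {"dx": 0,"dy": 0,"dz": 0.008,"wx": 0,"wy": 0,"wz": 0},
    {"dx": 0,"dy": 0,"dz": 0.016,"wx": 0,"wy": 0,"wz": 0},
    {"dx": 0,"dy": 0,"dz": 0.024,"wx": 0,"wy": 0,"wz": 0},
    {"dx": 0,"dy": 0,"dz": 0.032,"wx": 0,"wy": 0,"wz": 0},
    {"dx": 0,"dy": 0,"dz": 0.04,"wx": 0,"wy": 0,"wz": 0},
  ],
)

```text
time_s: 25.05
eef_pos: [0.4566, -0.2976, 0.0724]
eef_rot: [-0.001, 0.775, 0.632, 0.0]
wrist_force: [-0.9, 5.5, -7.0]
opening: 0.261
grasp_force: 59.5
```

```bash
Z0=.0725 python3 m.py 4
```

```text
t 25.05 z 72.45 s 186.6 iou 0.83 | side 182.1 0.80 [-0.   5.8 -6.1] [ 0.4566 -0.2976  0.0724]
now s 186.1 v 34.6 mm/s  z0 72.97 [ 0.1 -0.7  1.1 -0.5]
```

>>> servo_tool(
  steps=[
    {"dx": 0,"dy": 0,"dz": 0,"wx": 0,"wy": 0,"wz": 0},
    {"dx": 0,"dy": 0,"dz": 0,"wx": 0,"wy": 0,"wz": 0},
    {"dx": 0,"dy": 0,"dz": 0,"wx": 0,"wy": 0,"wz": 0},
    {"dx": 0,"dy": 0,"dz": 0,"wx": 0,"wy": 0,"wz": 0},
    {"dx": 0,"dy": 0,"dz": 0,"wx": 0,"wy": 0,"wz": 0},
  ],
)

```text
time_s: 25.57
eef_pos: [0.4566, -0.2976, 0.0723]
eef_rot: [-0.001, 0.775, 0.632, 0.0]
wrist_force: [-0.4, 5.7, -7.7]
opening: 0.265
grasp_force: 59.5
```

>>> servo_tool(
  steps=[
    {"dx": 0,"dy": 0,"dz": 0,"wx": 0,"wy": 0,"wz": 0},
    {"dx": 0,"dy": 0,"dz": 0,"wx": 0,"wy": 0,"wz": 0},
    {"dx": 0,"dy": 0,"dz": 0,"wx": 0,"wy": 0,"wz": 0},
    {"dx": 0,"dy": 0,"dz": 0,"wx": 0,"wy": 0,"wz": 0},
    {"dx": 0,"dy": 0,"dz": 0,"wx": 0,"wy": 0,"wz": 0},
  ],
)

```text
time_s: 25.98
eef_pos: [0.4566, -0.2976, 0.0723]
eef_rot: [-0.001, 0.775, 0.632, 0.0]
wrist_force: [0.6, 6.5, -7.5]
opening: 0.259
grasp_force: 59.5
```

```bash
Z0=.0725 python3 m.py 5
```

```text
t 25.98 z 72.29 s 223.5 iou 0.80 | side 215.2 0.80 [-1.4  6.3 -6.8] [ 0.4566 -0.2976  0.0723]
now s 223.3 v 41.4 mm/s  z0 73.58 [ 0.2 -1.   0.9  0.1 -0.3]
```

>>> servo_tool(
  steps=[
    {"dx": 0,"dy": 0,"dz": 0,"wx": 0,"wy": 0,"wz": 0},
    {"dx": 0,"dy": 0,"dz": 0,"wx": 0,"wy": 0,"wz": 0},
    {"dx": 0,"dy": 0,"dz": 0,"wx": 0,"wy": 0,"wz": 0},
    {"dx": 0,"dy": 0,"dz": 0,"wx": 0,"wy": 0,"wz": 0},
    {"dx": 0,"dy": 0,"dz": 0,"wx": 0,"wy": 0,"wz": 0},
  ],
)

```text
time_s: 26.5
eef_pos: [0.4566, -0.2976, 0.0722]
eef_rot: [-0.001, 0.775, 0.632, 0.0]
wrist_force: [-0.9, 5.6, -7.7]
opening: 0.258
grasp_force: 59.5
```

```bash
Z0=.0725 python3 m.py 5
```

```text
t 26.50 z 72.25 s 242.9 iou 0.76 | side 235.7 0.77 [-0.3  5.5 -7.7] [ 0.4566 -0.2976  0.0723]
now s 243.5 v 42.0 mm/s  z0 73.32 [-0.9  1.2  0.2 -1.2  0.6]
```

>>> servo_tool(
  steps=[
    {"dx": 0,"dy": 0,"dz": 0.015,"wx": 0,"wy": 0,"wz": 0},
    {"dx": 0,"dy": 0,"dz": 0.03,"wx": 0,"wy": 0,"wz": 0},
    {"dx": 0,"dy": 0,"dz": 0.038,"wx": 0,"wy": 0,"wz": 0},
    {"dx": 0,"dy": 0,"dz": 0.038,"wx": 0,"wy": 0,"wz": 0},
    {"dx": 0,"dy": 0,"dz": 0.038,"wx": 0,"wy": 0,"wz": 0},
  ],
)

```text
time_s: 27.02
eef_pos: [0.4566, -0.2976, 0.0761]
eef_rot: [-0.001, 0.775, 0.632, 0.0]
wrist_force: [-0.4, 5.7, -7.8]
opening: 0.256
grasp_force: 59.3
```

```bash
Z0=.073 python3 m.py 4
```

```text
t 27.02 z 76.00 s 263.2 iou 0.74 | side 254.2 0.69 [ 0.7  6.8 -7.7] [ 0.4566 -0.2976  0.076 ]
now s 263.2 v 36.2 mm/s  z0 72.51 [ 0.2 -0.5  0.4 -0. ]
```

>>> servo_tool(
  steps=[
    {"dx": 0,"dy": 0,"dz": 0,"wx": 0,"wy": 0,"wz": 0},
    {"dx": 0,"dy": 0,"dz": 0,"wx": 0,"wy": 0,"wz": 0},
    {"dx": 0,"dy": 0,"dz": 0,"wx": 0,"wy": 0,"wz": 0},
    {"dx": 0,"dy": 0,"dz": 0,"wx": 0,"wy": 0,"wz": 0},
    {"dx": 0,"dy": 0,"dz": 0,"wx": 0,"wy": 0,"wz": 0},
  ],
)

```text
time_s: 27.53
eef_pos: [0.4566, -0.2976, 0.076]
eef_rot: [-0.001, 0.775, 0.632, 0.0]
wrist_force: [-0.2, 5.4, -8.3]
opening: 0.254
grasp_force: 59.3
```

```bash
Z0=.073 python3 m.py 5
```

```text
t 27.53 z 76.00 s 279.7 iou 0.73 | side 272.4 0.58 [-0.4  4.9 -8.6] [ 0.4566 -0.2976  0.076 ]
now s 279.8 v 28.6 mm/s  z0 72.46 [ 0.2 -0.5  0.4 -0.1  0.1]
```

>>> servo_tool(
  steps=[
    {"dx": 0,"dy": 0,"dz": 0,"wx": 0,"wy": 0,"wz": 0},
    {"dx": 0,"dy": 0,"dz": 0,"wx": 0,"wy": 0,"wz": 0},
    {"dx": 0,"dy": 0,"dz": 0,"wx": 0,"wy": 0,"wz": 0},
    {"dx": 0,"dy": 0,"dz": 0,"wx": 0,"wy": 0,"wz": 0},
    {"dx": 0,"dy": 0,"dz": 0,"wx": 0,"wy": 0,"wz": 0},
  ],
)

```text
time_s: 28.05
eef_pos: [0.4566, -0.2976, 0.0759]
eef_rot: [-0.001, 0.775, 0.632, 0.0]
wrist_force: [-0.0, 5.1, -8.8]
opening: 0.261
grasp_force: 59.3
```

```bash
Z0=.073 python3 m.py 5
```

```text
t 28.05 z 75.94 s 293.0 iou 0.74 | side 283.3 0.55 [ 0.5  4.9 -8.5] [ 0.4566 -0.2976  0.0759]
now s 293.1 v 22.5 mm/s  z0 72.77 [-0.1  0.3 -0.3 -0.   0.1]
```

>>> servo_tool(
  steps=[
    {"dx": 0,"dy": 0,"dz": 0,"wx": 0,"wy": 0,"wz": 0},
    {"dx": 0,"dy": 0,"dz": 0,"wx": 0,"wy": 0,"wz": 0},
    {"dx": 0,"dy": 0,"dz": 0,"wx": 0,"wy": 0,"wz": 0},
    {"dx": 0,"dy": 0,"dz": 0,"wx": 0,"wy": 0,"wz": 0},
    {"dx": 0,"dy": 0,"dz": 0,"wx": 0,"wy": 0,"wz": 0},
  ],
)

```text
time_s: 28.57
eef_pos: [0.4566, -0.2976, 0.0759]
eef_rot: [-0.001, 0.775, 0.632, 0.0]
wrist_force: [0.5, 5.4, -9.4]
opening: 0.262
grasp_force: 59.3
```

```bash
Z0=.073 python3 m.py 5
```

```text
t 28.57 z 75.93 s 303.2 iou 0.78 | side 293.0 0.55 [-0.1  5.3 -9.1] [ 0.4566 -0.2976  0.0759]
now s 303.1 v 16.0 mm/s  z0 72.77 [ 0.2 -0.3  0.   0.2 -0.1]
```

>>> servo_tool(
  steps=[
    {"dx": 0,"dy": 0,"dz": -0.01,"wx": 0,"wy": 0,"wz": 0},
    {"dx": 0,"dy": 0,"dz": -0.02,"wx": 0,"wy": 0,"wz": 0},
    {"dx": 0,"dy": 0,"dz": -0.035,"wx": 0,"wy": 0,"wz": 0},
    {"dx": 0,"dy": 0,"dz": -0.05,"wx": 0,"wy": 0,"wz": 0},
    {"dx": 0,"dy": 0,"dz": -0.065,"wx": 0,"wy": 0,"wz": 0},
  ],
)

```text
time_s: 29.08
eef_pos: [0.4566, -0.2975, 0.0694]
eef_rot: [-0.001, 0.775, 0.632, 0.0]
wrist_force: [-0.3, 5.9, -8.1]
opening: 0.26
grasp_force: 59.3
```

```bash
Z0=.073 python3 m.py
```

```text
t 29.08 z 69.26 s 304.3 iou 0.77 | side 294.5 0.57 [-0.3  5.3 -7.9] [ 0.4566 -0.2975  0.0693]
```

>>> servo_tool(
  steps=[
    {"dx": 0,"dy": 0.001,"dz": -0.02,"wx": 0,"wy": 0,"wz": 0},
    {"dx": 0,"dy": 0.002,"dz": -0.045,"wx": 0,"wy": 0,"wz": 0},
    {"dx": 0.001,"dy": 0.003,"dz": -0.07,"wx": 0,"wy": 0,"wz": 0},
    {"dx": 0.001,"dy": 0.004,"dz": -0.095,"wx": 0,"wy": 0,"wz": 0},
    {"dx": 0.001,"dy": 0.005,"dz": -0.12,"wx": 0,"wy": 0,"wz": 0},
  ],
)

```text
time_s: 29.6
eef_pos: [0.4567, -0.2972, 0.0574]
eef_rot: [-0.001, 0.775, 0.632, 0.0]
wrist_force: [0.2, 5.9, -7.2]
opening: 0.257
grasp_force: 59.4
```

>>> servo_tool(
  steps=[
    {"dx": 0,"dy": 0.002,"dz": -0.025,"wx": 0,"wy": 0,"wz": 0},
    {"dx": 0,"dy": 0.004,"dz": -0.05,"wx": 0,"wy": 0,"wz": 0},
    {"dx": 0.001,"dy": 0.006,"dz": -0.075,"wx": 0,"wy": 0,"wz": 0},
    {"dx": 0.001,"dy": 0.008,"dz": -0.1,"wx": 0,"wy": 0,"wz": 0},
    {"dx": 0.002,"dy": 0.01,"dz": -0.125,"wx": 0,"wy": 0,"wz": 0},
  ],
)

```text
time_s: 30.02
eef_pos: [0.4569, -0.2965, 0.0448]
eef_rot: [-0.0, 0.775, 0.632, -0.0]
wrist_force: [-3.0, 5.1, -6.2]
opening: 0.26
grasp_force: 59.5
```

>>> servo_tool(
  steps=[
    {"dx": 0,"dy": 0.002,"dz": -0.025,"wx": 0,"wy": 0,"wz": 0},
    {"dx": 0,"dy": 0.004,"dz": -0.05,"wx": 0,"wy": 0,"wz": 0},
    {"dx": 0.001,"dy": 0.006,"dz": -0.07,"wx": 0,"wy": 0,"wz": 0},
    {"dx": 0.001,"dy": 0.008,"dz": -0.09,"wx": 0,"wy": 0,"wz": 0},
    {"dx": 0.002,"dy": 0.009,"dz": -0.11,"wx": 0,"wy": 0,"wz": 0},
  ],
)

```text
time_s: 30.43
eef_pos: [0.457, -0.2961, 0.0339]
eef_rot: [-0.0, 0.775, 0.632, -0.0]
wrist_force: [-4.0, 3.2, -7.5]
opening: 0.261
grasp_force: 59.4
```

```bash
Z0=.073 python3 m.py
```

```text
t 30.43 z 33.75 s 305.1 iou 0.77 | side 295.9 0.66 [-3.5  1.1 -7.8] [ 0.457  -0.2961  0.0337]
```

>>> servo_tool(
  steps=[
    {"dx": 0,"dy": 0,"dz": -0.015,"wx": 0,"wy": 0,"wz": 0},
    {"dx": 0,"dy": 0.001,"dz": -0.03,"wx": 0,"wy": 0,"wz": 0},
    {"dx": 0,"dy": 0.002,"dz": -0.04,"wx": 0,"wy": 0,"wz": 0},
    {"dx": 0,"dy": 0.002,"dz": -0.05,"wx": 0,"wy": 0,"wz": 0},
    {"dx": 0,"dy": 0.002,"dz": -0.055,"wx": 0,"wy": 0,"wz": 0},
  ],
)

```text
time_s: 30.95
eef_pos: [0.4571, -0.2957, 0.0284]
eef_rot: [-0.0, 0.775, 0.632, -0.0]
wrist_force: [-5.2, 1.7, -7.2]
opening: 0.264
grasp_force: 59.4
```

>>> servo_tool(
  steps=[
    {"dx": 0,"dy": 0,"dz": -0.005,"wx": 0,"wy": 0,"wz": 0},
    {"dx": 0,"dy": 0,"dz": -0.01,"wx": 0,"wy": 0,"wz": 0},
    {"dx": 0,"dy": 0,"dz": -0.015,"wx": 0,"wy": 0,"wz": 0},
    {"dx": 0,"dy": 0,"dz": -0.02,"wx": 0,"wy": 0,"wz": 0},
    {"dx": 0,"dy": 0,"dz": -0.023,"wx": 0,"wy": 0,"wz": 0},
  ],
)

```text
time_s: 31.37
eef_pos: [0.4571, -0.2955, 0.0265]
eef_rot: [-0.0, 0.775, 0.632, -0.0]
wrist_force: [-6.2, 4.2, -1.7]
opening: 0.259
grasp_force: 60.0
```

>>> servo_tool(
  steps=[
    {"dx": 0,"dy": 0,"dz": 0,"wx": 0,"wy": 0,"wz": 0},
    {"dx": 0,"dy": 0,"dz": 0,"wx": 0,"wy": 0,"wz": 0},
    {"dx": 0,"dy": 0,"dz": 0,"wx": 0,"wy": 0,"wz": 0},
    {"dx": 0,"dy": 0,"dz": 0,"wx": 0,"wy": 0,"wz": 0},
    {"dx": 0,"dy": 0,"dz": 0,"wx": 0,"wy": 0,"wz": 0},
  ],
)

```text
time_s: 31.78
eef_pos: [0.4571, -0.2955, 0.0265]
eef_rot: [-0.0, 0.775, 0.632, -0.0]
wrist_force: [-6.1, 3.2, -4.5]
opening: 0.262
grasp_force: 59.8
```

>>> servo_tool(
  steps=[
    {"dx": 0,"dy": 0,"dz": -0.003,"wx": 0,"wy": 0,"wz": 0},
    {"dx": 0,"dy": 0,"dz": -0.006,"wx": 0,"wy": 0,"wz": 0},
    {"dx": 0,"dy": 0,"dz": -0.006,"wx": 0,"wy": 0,"wz": 0},
    {"dx": 0,"dy": 0,"dz": -0.006,"wx": 0,"wy": 0,"wz": 0},
    {"dx": 0,"dy": 0,"dz": -0.006,"wx": 0,"wy": 0,"wz": 0},
  ],
)

```text
time_s: 32.2
eef_pos: [0.4571, -0.2955, 0.0265]
eef_rot: [-0.0, 0.775, 0.632, -0.0]
wrist_force: [-6.7, 5.8, 2.5]
opening: 0.257
grasp_force: 60.4
```

Fz is about 0, so the track is resting on its rubber. I open the fingers, rise straight up and check.

>>> servo_tool(
  steps=[
    {"dx": 0,"dy": 0,"dz": 0,"wx": 0,"wy": 0,"wz": 0},
    {"dx": 0,"dy": 0,"dz": 0,"wx": 0,"wy": 0,"wz": 0},
    {"dx": 0,"dy": 0,"dz": 0,"wx": 0,"wy": 0,"wz": 0},
    {"dx": 0,"dy": 0,"dz": 0,"wx": 0,"wy": 0,"wz": 0},
    {"dx": 0,"dy": 0,"dz": 0,"wx": 0,"wy": 0,"wz": 0},
  ],
  jaw=1,
)

```text
time_s: 32.62
eef_pos: [0.4582, -0.2965, 0.0265]
eef_rot: [0.001, 0.775, 0.632, 0.0]
wrist_force: [-0.1, -0.4, 1.0]
opening: 0.946
grasp_force: 0.0
```

>>> servo_tool(
  steps=[
    {"dx": 0,"dy": 0,"dz": 0,"wx": 0,"wy": 0,"wz": 0},
    {"dx": 0,"dy": 0,"dz": 0,"wx": 0,"wy": 0,"wz": 0},
    {"dx": 0,"dy": 0,"dz": 0,"wx": 0,"wy": 0,"wz": 0},
    {"dx": 0,"dy": 0,"dz": 0,"wx": 0,"wy": 0,"wz": 0},
    {"dx": 0,"dy": 0,"dz": 0,"wx": 0,"wy": 0,"wz": 0},
  ],
)

```text
time_s: 33.03
eef_pos: [0.4573, -0.2956, 0.0256]
eef_rot: [-0.0, 0.775, 0.632, 0.0]
wrist_force: [-0.8, -0.6, -0.3]
opening: 1.004
grasp_force: 0.0
```

>>> servo_tool(
  steps=[
    {"dx": 0,"dy": 0,"dz": 0.1,"wx": 0,"wy": 0,"wz": 0},
    {"dx": 0,"dy": 0,"dz": 0.25,"wx": 0,"wy": 0,"wz": 0},
    {"dx": 0,"dy": 0,"dz": 0.45,"wx": 0,"wy": 0,"wz": 0},
    {"dx": 0,"dy": 0,"dz": 0.7,"wx": 0,"wy": 0,"wz": 0},
    {"dx": 0,"dy": 0,"dz": 0.95,"wx": 0,"wy": 0,"wz": 0},
  ],
)

```text
time_s: 33.45
eef_pos: [0.457, -0.2953, 0.122]
eef_rot: [-0.0, 0.775, 0.632, -0.0]
wrist_force: [0.1, -0.2, -0.6]
opening: 0.998
grasp_force: 0.0
```

>>> servo_tool(
  steps=[
    {"dx": 0,"dy": 0,"dz": 0,"wx": 0,"wy": 0,"wz": 0},
    {"dx": 0,"dy": 0,"dz": 0,"wx": 0,"wy": 0,"wz": 0},
    {"dx": 0,"dy": 0,"dz": 0,"wx": 0,"wy": 0,"wz": 0},
    {"dx": 0,"dy": 0,"dz": 0,"wx": 0,"wy": 0,"wz": 0},
    {"dx": 0,"dy": 0,"dz": 0,"wx": 0,"wy": 0,"wz": 0},
  ],
)

```text
time_s: 33.87
eef_pos: [0.4566, -0.295, 0.1195]
eef_rot: [-0.001, 0.775, 0.632, -0.0]
wrist_force: [-0.0, 0.3, -0.4]
opening: 1.002
grasp_force: 0.0
```

```bash
python3 - <<'E'
from trk import *
print(meas(ct,-.1)[:2])
cv2.imwrite('pics/end.png',np.hstack([ct['frame'][100:400,200:600],cs['frame'][80:380,200:600]])[:,:,::-1])
E
python3 st.py
```

```text
(np.float64(0.30326587276576156), np.float64(0.7754698318496538))
33.967 [ 0.4568 -0.2951  0.1196] yang -0.2034 [-0.001  0.001 -1.   ] [-0.792  0.242  1.777 -0.     1.124 -0.589] [-0.08  0.27 -0.3 ] 1.0 0.0
```

View pics/end.png

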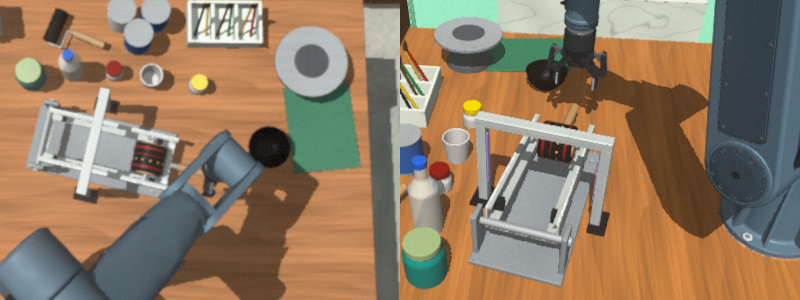

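The box is back at the handle stop at about (150,160), the track is down, the gripper is clear and the bystanders haven't moved.

```bash
python3 -c "
from bench import workorder; print(workorder.hand_in())"
```

```text
the job is handed in; nothing more can be done
None
```

The job is done and handed in, at about 34 s of the 61 s allowed: the box rolled at no more than about 4 cm/s, rested under the arch for about 6.5 s within roughly 2 mm of the mark by my camera measurement, and is back at the handle stop with the track set down and released.

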